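# Load the glued plywood stack into the veneer press

### The job

Lift the glue pot by its handle off the plywood stack and set it down gently and upright, wholly on the red sanding disc. Then slide the stack along the bench, without lifting it, into the veneer press until its front face is flush against the back stop and it is centred between the uprights to within a centimetre; push gently and feel for the stop, which is only lightly clamped and must not be shifted. Leave the tray, the green blank and the cork block where they are.

Things in the scene. Friction and masses are not known exactly. Their poses are not given: they have to be found in the camera images.
- stack: Loose stack of glued plywood layers with a dark green top: 90 (its x) x 120 (its y) x 40 high, about 0.4 kg (varies), too wide to grip. Origin: centre of the underside. Its +x face is the front, which goes to the press's back stop. It starts between robot and press, askew, and slides on the bench with a few newtons.
- stack_front_left (a point): Point on the stack's front (+x) face at its +y end, 20 above the stack's underside.
- stack_front_right (a point): The same at the -y end of the front face, 120 from the other.
- pot: Loose closed glue pot, a round metal can with white lid: diameter 70, 60 high, about 0.3 kg (varies), with a rigid arched handle whose top is 116 above the underside. Origin: centre of the underside; z up. It starts standing on the stack, within 15 of the stack's centre.
- pot_handle (a point): Middle of the pot's handle grip: a dark wooden round bar, diameter 12, 64 long along the pot's y axis, its centre 110 above the pot's underside and 50 above the lid. Pinch it from above across the bar (fingers closing along the pot's x).
- disc: Red sanding disc fixed flat on the bench: diameter 150, 4 thick. Origin: centre of its underside. It lies at the far left or far right, the white tray on the other side.
- press: Veneer press fixed to the bench, open to the robot. Origin: on the bench below the platen's centre; the home stack's origin lies 0 to 8 in +x of it; +x: the way the stack is pushed in; z up. Grey uprights at y = +-125 (50 deep, 30 wide, 210 high; 220 clear between). Above the platen a crossbeam (50 deep, 178 to 213 high) and a tommy bar, top 247.
- platen_edge (a point): Middle of the lower front edge of the press's wooden platen, 51 in -x of the press origin, 110 above the bench. Platen: 102 deep, 140 wide, 20 thick. The home stack's rear face is 6 to 14 inside this edge: an upright gripper's body meets the platen, so lean the tool back to the robot, fingers pointing in and under, about 40 degrees.
- stop_face (a point): Middle of the back stop's face, 12.5 above the bench, 45 to 53 in +x of the press origin (set anew each time); axes as the press. The stop is a dark steel bar lying on the bench along the press's y, 220 long, 25 high, yellow marks 60 either side of its middle. Two clamp knobs hold it by friction only: it gives way in +x at about 12 N and must not be shifted by more than 3.
- tray: Bystander: loose white tray of sawn blanks, 110 x 150 x 35 high, 0.7 kg. Origin: centre of the underside.
- blank: Bystander: loose green-topped plywood blank, about 75 x 40 x 15, on the bench to the left beyond the press's uprights.
- cork: Bystander: loose cork sanding block, 65 x 110 x 30, on the bench to the right beyond the press's uprights.

How it is judged:
By the outcome, as a careful person would: the job done as asked, in the order asked, and still so for the second after the job is handed in, with the robot touching nothing.
It also fails if it takes over 72 s, if anything falls off the work surface, if the arm or the gripper's body presses on something with over 40 N, if the wrist force passes 120 N, or if a joint passes its speed limit or range.

### The arm

A 6-joint arm with a two-finger parallel gripper is mounted at the origin on the work surface. World frame = base frame: x ahead of the robot, y to its left, z up, the work surface at z = 0. Lengths are in m, angles in rad, forces in N, time in s.
With the tool pointing down it reaches from about 0.3 to 0.875 m from the base axis. Payload 6.4 kg.
Tool frame: the origin (TCP) lies midway between the tips of the shut fingers; the grasp point (between the pads) lies 19 mm behind it; y points along the fingers, z is the direction in which the jaws open and shut, and the axes are right-handed (so a half turn about y gives the same grasp; the last joint's range is limited). The gripper opens to 85 mm and grips with 20 to 120 N. Pads are 22 mm wide; open, the fingers measure 114 mm over their backs; the gripper's body (76 mm by 85 mm) begins 54 mm behind the grasp point. The pads swing forward as they close: fully open they stand 13 mm farther back than shut.
Start: joints at [-1.523, 0.181, 1.607, -0, 1.354, -0.206], TCP at [0.144, -0.557, 0.231] pointing down, gripper open.
Joint ranges: [-2.99, 2.99], [-0.89, 2.07], [0.3, 2.58], [-1.14, 4.28], [0, 2.63], [-3.12, 3.12]. Speed limits (rad/s): [2.57, 2.57, 3.01, 3.14, 3.14, 3.14].

### API

Orientations are given as a rotation vector (axis times angle).
In Python, from cell import env, eyes gives the robot as it stands. The module is installed in compiled form; this text tells all that it offers.
- The arm moves only by the tool arm_command, never from a script. Its argument "steps" is a list of rows, each an object of numbers: "fingers": the closure, from 0 (fully open) to 1 (shut); "x", "y", "z": the shift along the world's x, y, z in cm; "twist": the turn about the world's z in degrees. A call has 1 to 8 rows; each row shifts and turns the commanded pose from where the row before left it; what a row does not reach is not made up. A row lasts 1/10 s, in which the tool goes at most 50 mm and 8.59 degrees, less where a joint would pass 70% of its speed; a pose out of reach is approached as far as the arm can. A call with a gripper value outside its range is refused whole. The fingers move at their own pace and stop on an object; "grip_force" is the grip in N (left out, the last holds). Time passes only in rows, so rows that do not move let the fingers close. It gives the time, the measured TCP pose, the force and the opening at its end, in the units of the state.
- env.observe(): the state, without advancing time (a new reading comes with each control period).
- eyes.grab_frame(name): name is "side" or "top"; returns the picture (400x640x3 uint8, blue, green, red); there is no depth.
- eyes.calibration(name): a dict with "intrinsics" (3x3 intrinsics, pixels), "k1" (the pictures are not rectified: a ray, as slopes to the right and down, at radius r is drawn at 1 + k1 r^2 times it, then the intrinsics apply), "world_to_cam" (4x4, takes a point from world to camera coordinates). Camera axes: x right, y up, looking along -z (the intrinsics and any distortion apply to the point x, -y, -z); pixel columns grow to the right and rows downward; lengths in m; the calibration is good to about 2 mm. A picture is of the moment at which its call begins. calibration takes no time and is no camera call.
- env.sign_off(): hands the job in, once; it reports no verdict.
The state is a dict: "time": time; "joint_positions": joint angles; "dq": joint speeds; "joint_torque": joint torques, N m; "tool_pos": TCP position; "tool_rot": TCP orientation; "contact_force": force on the tool from outside, world axes, zero at the start; "wrist_torque": the same for the moment, N m; "finger_gap": finger opening in m.
Only numpy, scipy, OpenCV 4.12 (cv2) and the standard library are available. Lean on these libraries where they do the work, as an engineer would, in place of code of your own. Each camera call takes 0.05 s, during which the arm holds its last target.

## Working session

There is one attempt and no reset: what is moved stays moved. The work goes in short steps, Python scripts to look and compute and a tool call to move; the robot and the scene stay as the last step left them, time stands still between calls to the robot, and variables do not carry over. Pictures are saved under pics/ and viewed, and the job is handed in when it is done.

Besides the shell and the picture viewer there is one more tool, called after ">>>" by a JSON object that holds its "op" and its "data", one argument or row to a line. arm_command: Moves the arm, as the interface text tells. Its arguments: {"type":"object","properties":{"steps":{"type":"array"},"grip_force":{"type":"number"}},"required":["steps"]}

```bash
mkdir -p pics; python3 - <<'E'
from cell import env, eyes
import cv2
s=env.observe()
print(s)
for n in("side","top"):
    c=eyes.calibration(n);print(n,c)
    cv2.imwrite(f"pics/{n}0.png",eyes.grab_frame(n))
E
```

```text
{'time': 0.0, 'joint_positions': array([-1.52330191e+00,  1.81555490e-01,  1.60800976e+00,  1.85944588e-05,
        1.35381176e+00, -2.06332885e-01]), 'dq': array([-7.89292676e-04,  5.99567625e-04,  1.67494657e-03,  4.45390377e-05,
       -8.82728946e-05,  9.14864415e-04]), 'joint_torque': array([-2.60633287e-04, -4.44863999e+01, -3.51336157e+01, -2.24174860e-04,
        9.08530637e-03,  3.73162425e-05]), 'tool_pos': array([ 0.14436586, -0.5560064 ,  0.23037519]), 'tool_rot': array([-0.2660203 ,  2.08802525, -2.08428747]), 'contact_force': array([ 0.45354044, -0.24598316, -1.2397654 ]), 'wrist_torque': array([ 0.01891405, -0.01072272,  0.02799098]), 'finger_gap': 0.08504043590838617}
side {'intrinsics': array([[365.43573846,   0.        , 318.58293328],
       [  0.        , 365.43573846, 203.10673526],
       [  0.        ,   0.        ,   1.        ]]), 'k1': -0.08101246909058227, 'world_to_cam': array([[-0.98559346, -0.16795167,  0.01994422,  0.61822431],
       [ 0.12083859, -0.61675228,  0.77782689, -0.15738329],
       [-0.11833668,  0.76903112,  0.62816205, -0.8996941 ],
       [ 0.        ,  0.        ,  0.        ,  1.        ]])}
top {'intrinsics': array([[477.34928161,   0.        , 315.99907195],
       [  0.        , 477.34928161, 204.64448031],
       [  0.        ,   0.        ,   1.        ]]), 'k1': -0.13455469776574855, 'world_to_cam': array([[-1.02899194e-03, -9.99992708e-01,  3.67766275e-03,
        -2.66173677e-03],
       [ 9.73867350e-01, -1.66841319e-04,  2.27117496e-01,
        -6.27549918e-01],
       [-2.27115226e-01,  3.81525775e-03,  9.73860420e-01,
        -1.01119142e+00],
       [ 0.00000000e+00,  0.00000000e+00,  0.00000000e+00,
         1.00000000e+00]])}
```

View pics/side0.png

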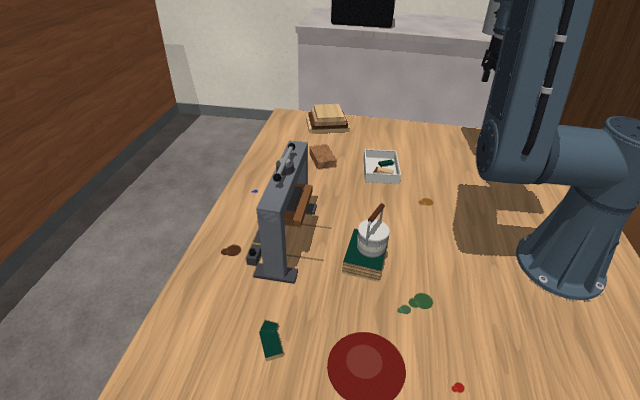

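View pics/top0.png

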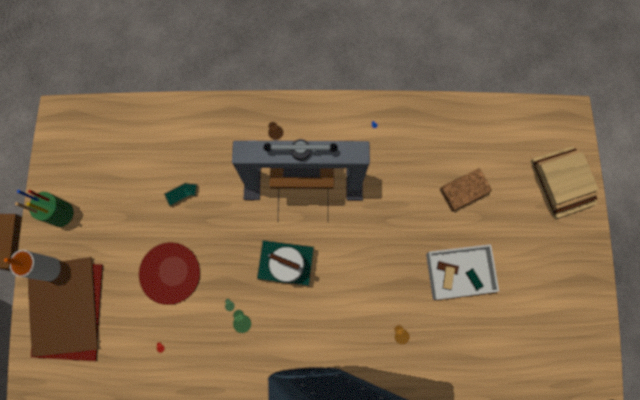

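The gripper rows offer no tilt, so I'll need another way to push under the platen. First I'll measure the scene from enlarged crops.

```bash
cat > h.py <<'E'
import numpy as np, cv2
from scipy.optimize import least_squares
from cell import env, eyes
C={n:eyes.calibration(n) for n in("side","top")}
def proj(n,P):
    c=C[n];P=np.atleast_2d(P);M=c["world_to_cam"];q=P@M[:3,:3].T+M[:3,3]
    s=np.c_[q[:,0],-q[:,1]]/(-q[:,2:3]);r2=(s**2).sum(1,keepdims=True)
    s=s*(1+c["k1"]*r2);K=c["intrinsics"]
    return np.c_[s[:,0]*K[0,0]+K[0,2],s[:,1]*K[1,1]+K[1,2]]
def onz(n,uv,z):
    return least_squares(lambda p:(proj(n,[p[0],p[1],z])[0]-uv),[0.6,0.0]).x
def tri(us,ut):
    r=least_squares(lambda p:np.r_[proj("side",p)[0]-us,proj("top",p)[0]-ut],[0.6,0,0.05]);return r.x,np.abs(r.fun).max()
def crop(f,u0,v0,w,h,k,name):
    c=cv2.resize(f[v0:v0+h,u0:u0+w],None,fx=k,fy=k,interpolation=cv2.INTER_CUBIC)
    for i in range(0,w,10):
        cv2.line(c,(i*k,0),(i*k,8 if (u0+i)%50 else 20),(255,255,255),1)
        if (u0+i)%20==0: cv2.putText(c,str(u0+i),(i*k,20),0,.4,(255,255,255),1)
    for i in range(0,h,10):
        cv2.line(c,(0,i*k),(8,i*k),(255,255,255),1)
        if (v0+i)%20==0: cv2.putText(c,str(v0+i),(10,i*k+4),0,.4,(255,255,255),1)
    cv2.imwrite("pics/"+name+".png",c)
E
python3 - <<'E'
from h import *
s=cv2.imread("pics/side0.png");t=cv2.imread("pics/top0.png")
crop(t,220,130,160,120,5,"t_press");crop(t,250,220,80,80,7,"t_stack")
crop(s,230,130,110,150,4,"s_press");crop(s,335,195,65,90,6,"s_stack")
E
```

```text
(no output)
```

View pics/t_press.png

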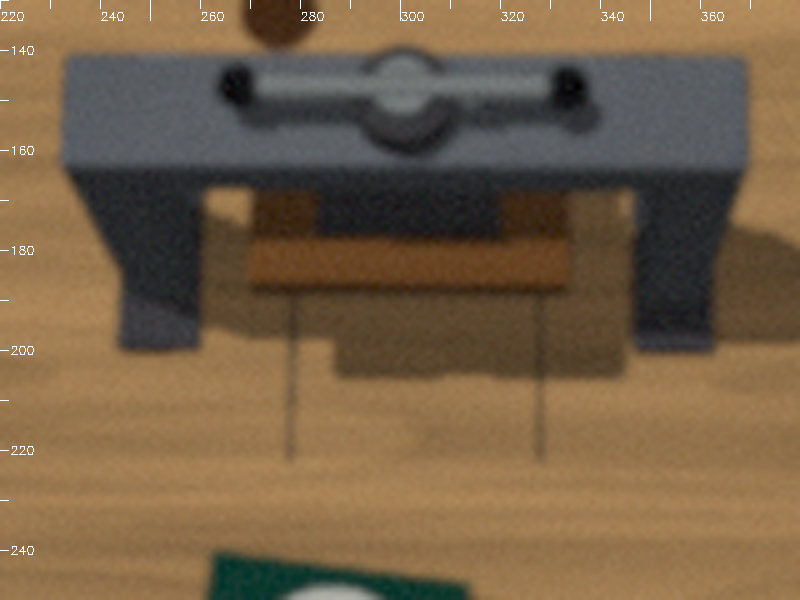

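View pics/t_stack.png

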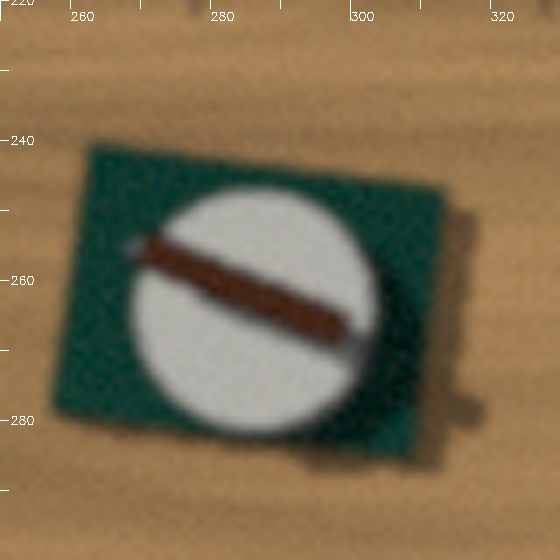

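View pics/s_press.png

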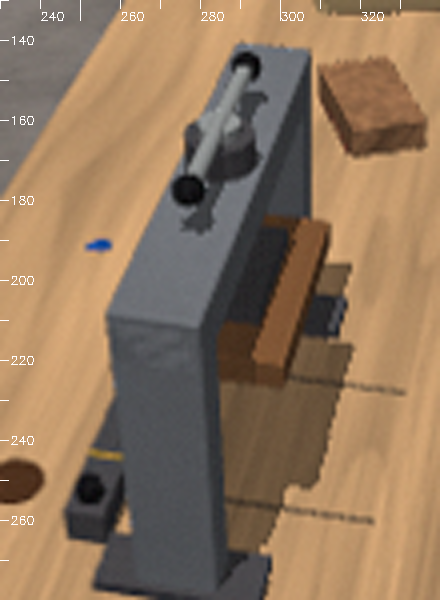

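View pics/s_stack.png

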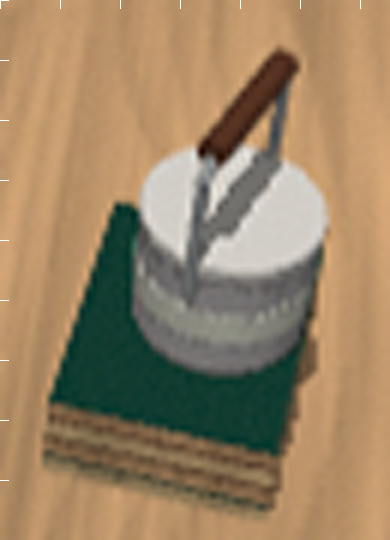

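```bash
cat > m1.py <<'E'
from h import *
def fit(pts,x0):
    def res(p):
        c,s=np.cos(p[2]),np.sin(p[2]);o=[]
        for n,L,uv in pts:
            w=[p[0]+c*L[0]-s*L[1],p[1]+s*L[0]+c*L[1],L[2]]
            o.append(proj(n,w)[0]-uv)
        return np.concatenate(o)
    r=least_squares(res,x0);return r.x,np.round(r.fun.reshape(-1,2),1)
if __name__=="__main__":
    b=.213
    pr=[("top",(-.025,.14,b),(232,163)),("top",(-.025,-.14,b),(369.5,163)),("top",(.025,.14,b),(233,141)),("top",(.025,-.14,b),(369,141)),
    ("top",(-.051,.07,.11),(269.5,188)),("top",(-.051,-.07,.11),(331.5,188)),
    ("side",(-.025,.14,b),(278,212)),("side",(.025,.14,b),(257,209)),("side",(-.051,.07,.11),(301,226.5))]
    for a in (pr,pr[:6],pr[6:]):
        p,r=fit(a,[.75,0,0]);print("press",p.round(4),np.degrees(p[2]));print(r.tolist())
    st=[("top",(.045,.06,.04),(262.7,240.7)),("top",(.045,-.06,.04),(313.2,246.8)),("top",(-.045,.06,.04),(257.5,279)),("top",(-.045,-.06,.04),(309,285)),
    ("side",(.045,.06,.04),(343.7,262)),("side",(-.045,.06,.04),(381.3,270.3)),("side",(.045,-.06,.04),(355,229.2))]
    for a in (st,st[:4],st[4:]):
        p,r=fit(a,[.6,0,0]);print("stack",p.round(4),np.degrees(p[2]));print(r.tolist())
    a,e=tri((369.7,220.8),(270,255));print(a,e);b,e=tri((382.8,204.5),(299.6,267));print(b,e,(a+b)/2,np.linalg.norm(a-b),np.degrees(np.arctan2(*(a-b)[[1,0]])))
    print("lid",onz("top",(286.4,264.1),.1))
    print("disc top",onz("top",(169.5,273),.004),onz("side",(366.5,366.5),.004))
    # bench extents
    for uv in [(428,250),(495,245),(431,300),(497,292)]:print("tray",onz("top",uv,.035))
E
python3 m1.py; python3 - <<'E'
from h import *
s=cv2.imread("pics/side0.png");t=cv2.imread("pics/top0.png")
crop(t,130,230,80,80,6,"t_disc");crop(s,315,320,100,80,6,"s_disc")
E
```

```text
press [ 7.051e-01  2.970e-02 -2.000e-04] -0.011182569466379817
[[-1.4, 0.4], [-0.0, 0.4], [-1.3, -0.9], [-0.2, -1.0], [-0.0, 1.0], [1.4, 1.0], [1.6, -1.7], [-1.9, -1.8], [-0.4, 0.5]]
press [ 0.7055  0.0291 -0.0033] -0.1892022510607852
[[-1.1, 0.0], [0.3, 0.4], [-1.0, -1.3], [0.1, -0.9], [0.2, 0.8], [1.6, 1.0]]
press [0.7053 0.0329 0.012 ] 0.6875081154936434
[[2.0, -0.6], [-1.7, -0.6], [-0.4, 1.2]]
stack [ 0.4981  0.0673 -0.115 ] -6.588069181571915
[[-0.9, 0.1], [0.4, -0.1], [-1.1, 0.7], [-0.0, 1.0], [-0.6, -0.8], [0.2, -0.4], [-1.2, -1.5]]
stack [ 0.4991  0.0664 -0.1146] -6.565042977386708
[[-0.5, -0.4], [0.7, -0.5], [-0.7, 0.3], [0.4, 0.5]]
stack [ 0.4964  0.0699 -0.1293] -7.409732198393785
[[-0.3, -0.1], [0.5, 0.7], [-0.2, -0.8]]
[0.50243888 0.09224121 0.14819741] 0.4263747923762935
[0.4770224  0.03115106 0.14950068] 0.8029133696712165 [0.48973064 0.06169613 0.14884905] 0.06617931753103609 67.41031286029852
lid [0.48966912 0.06091339]
disc top [0.477012   0.34438874] [0.47505276 0.34885344]
tray [ 0.52810236 -0.26299576]
tray [ 0.53855009 -0.42471   ]
tray [ 0.41327786 -0.26476221]
tray [ 0.42873994 -0.42151085]
```

View pics/t_disc.png

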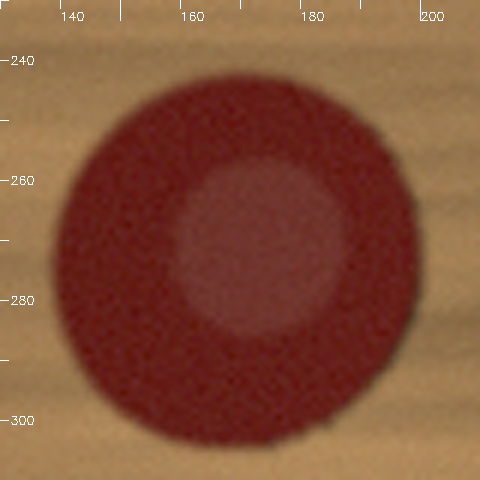

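```bash
python3 - <<'E'
from h import *
from scipy.spatial.transform import Rotation as R
s=env.observe();M=R.from_rotvec(s["tool_rot"]).as_matrix();print(M.round(3),s["tool_pos"])
print("jaw ang",np.degrees(np.arctan2(M[1,2],M[0,2])))
E
```

```text
[[-0.968 -0.     0.251]
 [-0.251  0.002 -0.968]
 [-0.    -1.    -0.002]] [ 0.1443633  -0.55606247  0.23045414]
jaw ang -75.45909842356319
```

>>> {"op": "arm_command", "data": {
  "steps": [
    {"x":1.5,"y":3,"z":0.5,"twist":2.6,"fingers":0},
    {"x":1.5,"y":3,"z":0.5,"twist":2.6},
    {"x":1.5,"y":3,"z":0.5,"twist":2.6},
    {"x":1.5,"y":3,"z":0.5,"twist":2.6},
    {"x":1.5,"y":3,"twist":2.6},
    {"x":1.5,"y":3,"twist":2.6},
    {"x":1.5,"y":3,"twist":2.6},
    {"x":1.5,"y":3,"twist":2.6}
  ]
}}

```text
$.steps[1]: bad value
```

>>> {"op": "arm_command", "data": {
  "steps": [
    {"x":2,"y":3,"twist":2.6},
    {"x":2,"y":3,"twist":2.6},
    {"x":2,"y":3,"twist":2.6},
    {"x":2,"y":3,"twist":2.6},
    {"x":2,"y":3,"twist":2.6},
    {"x":2,"y":3,"twist":2.6},
    {"x":2,"y":3,"twist":2.6},
    {"x":2,"y":3,"twist":2.6}
  ]
}}

```text
$.steps[0]: bad value
```

>>> {"op": "arm_command", "data": {
  "steps": [
    {"x":1.5,"y":3,"z":0.5,"twist":2.6,"fingers":0},
    {"x":1.5,"y":3,"z":0.5,"twist":2.6,"fingers":0},
    {"x":1.5,"y":3,"z":0.5,"twist":2.6,"fingers":0},
    {"x":1.5,"y":3,"z":0.5,"twist":2.6,"fingers":0},
    {"x":1.5,"y":3,"z":0,"twist":2.6,"fingers":0},
    {"x":1.5,"y":3,"z":0,"twist":2.6,"fingers":0},
    {"x":1.5,"y":3,"z":0,"twist":2.6,"fingers":0},
    {"x":1.5,"y":3,"z":0,"twist":2.6,"fingers":0}
  ]
}}

```text
time: 0.9
tool_pos: [0.2647, -0.3151, 0.251]
tool_rot: [-0.597, 1.868, -1.867]
contact_force: [-1.3, 0.4, -0.5]
finger_gap: 0.0856
```

>>> {"op": "arm_command", "data": {
  "steps": [
    {"x":1.5,"y":2.5,"z":0,"twist":2,"fingers":0},
    {"x":1.5,"y":2.5,"z":0,"twist":2,"fingers":0},
    {"x":1.5,"y":2.5,"z":0,"twist":2,"fingers":0},
    {"x":1.5,"y":2.5,"z":0,"twist":2,"fingers":0},
    {"x":1.5,"y":2.5,"z":0,"twist":2,"fingers":0},
    {"x":1.5,"y":2.5,"z":0,"twist":2,"fingers":0},
    {"x":1.5,"y":2.5,"z":0,"twist":2,"fingers":0},
    {"x":1.5,"y":2.5,"z":0,"twist":2,"fingers":0}
  ]
}}

```text
time: 1.7
tool_pos: [0.3846, -0.1153, 0.251]
tool_rot: [-0.812, 1.686, -1.685]
contact_force: [0.5, 0.4, 0.2]
finger_gap: 0.0856
```

>>> {"op": "arm_command", "data": {
  "steps": [
    {"x":1.5,"y":2.5,"z":0,"twist":2,"fingers":0},
    {"x":1.5,"y":2.5,"z":0,"twist":2,"fingers":0},
    {"x":1.5,"y":2.5,"z":0,"twist":2,"fingers":0},
    {"x":1.5,"y":2.5,"z":0,"twist":2,"fingers":0},
    {"x":1.5,"y":2.5,"z":0,"twist":2,"fingers":0},
    {"x":1.5,"y":2.5,"z":0,"twist":2,"fingers":0},
    {"x":1.5,"y":2.5,"z":0,"twist":2,"fingers":0},
    {"x":0,"y":0,"z":0,"twist":2.1,"fingers":0}
  ]
}}

```text
time: 2.5
tool_pos: [0.4901, 0.0609, 0.2508]
tool_rot: [-0.999, 1.491, -1.489]
contact_force: [0.1, 0.2, -0.9]
finger_gap: 0.085
```

```bash
python3 - <<'E'
from h import *
from scipy.spatial.transform import Rotation as R
t=eyes.grab_frame("top");s=eyes.grab_frame("side")
cv2.imwrite("pics/side1.png",s)
o=env.observe();M=R.from_rotvec(o["tool_rot"]).as_matrix();print(o["tool_pos"],o["joint_positions"])
print("jaw ang",np.degrees(np.arctan2(M[1,2],M[0,2])))
crop(s,300,120,150,150,5,"s1");crop(t,230,200,110,110,5,"t1")
E
```

```text
[0.48918504 0.05918914 0.25069733] [-1.20946172e-01 -2.26606649e-02  1.78501373e+00 -7.12893980e-05
  1.38053114e+00  2.70772253e-01]
jaw ang -22.443051926249865
```

View pics/s1.png

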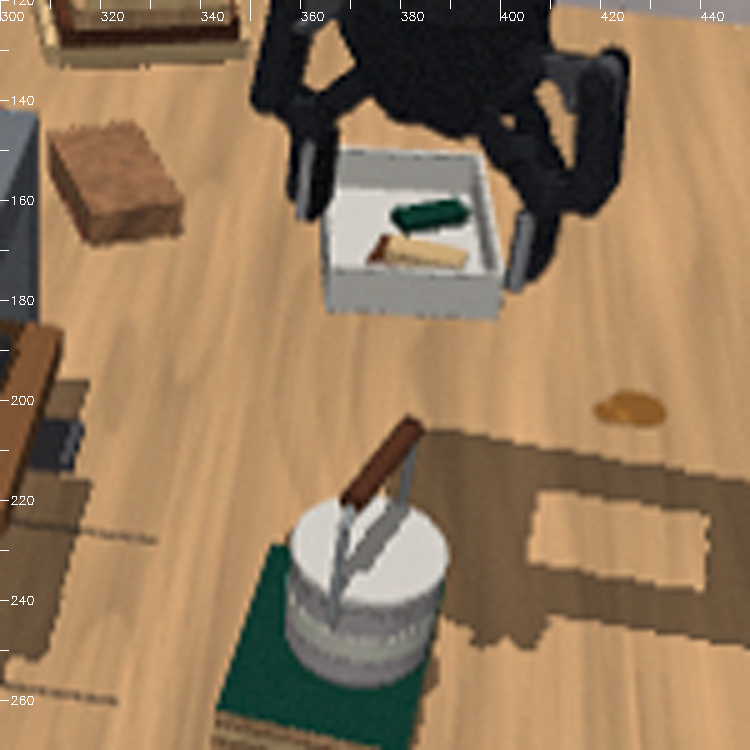

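>>> {"op": "arm_command", "data": {
  "steps": [
    {"x":0.1,"y":0.1,"z":-2,"twist":0,"fingers":0},
    {"x":0,"y":0,"z":-2,"twist":0,"fingers":0},
    {"x":0,"y":0,"z":-2,"twist":0,"fingers":0},
    {"x":0,"y":0,"z":-2,"twist":0,"fingers":0},
    {"x":0,"y":0,"z":-2,"twist":0,"fingers":0},
    {"x":0,"y":0,"z":-1,"twist":0,"fingers":0},
    {"x":0,"y":0,"z":-1,"twist":0,"fingers":0},
    {"x":0,"y":0,"z":0,"twist":0,"fingers":0}
  ]
}}

```text
time: 3.4
tool_pos: [0.4896, 0.0592, 0.1303]
tool_rot: [-0.998, 1.495, -1.493]
contact_force: [0.3, -0.0, -0.6]
finger_gap: 0.0854
```

```bash
python3 - <<'E'
from h import *
t=eyes.grab_frame("top");s=eyes.grab_frame("side")
o=env.observe();print(o["tool_pos"],o["contact_force"])
crop(s,320,150,130,130,6,"s2")
E
```

```text
[0.49073223 0.05926038 0.13178584] [ 0.06749833 -0.17794051  1.11865006]
```

View pics/s2.png

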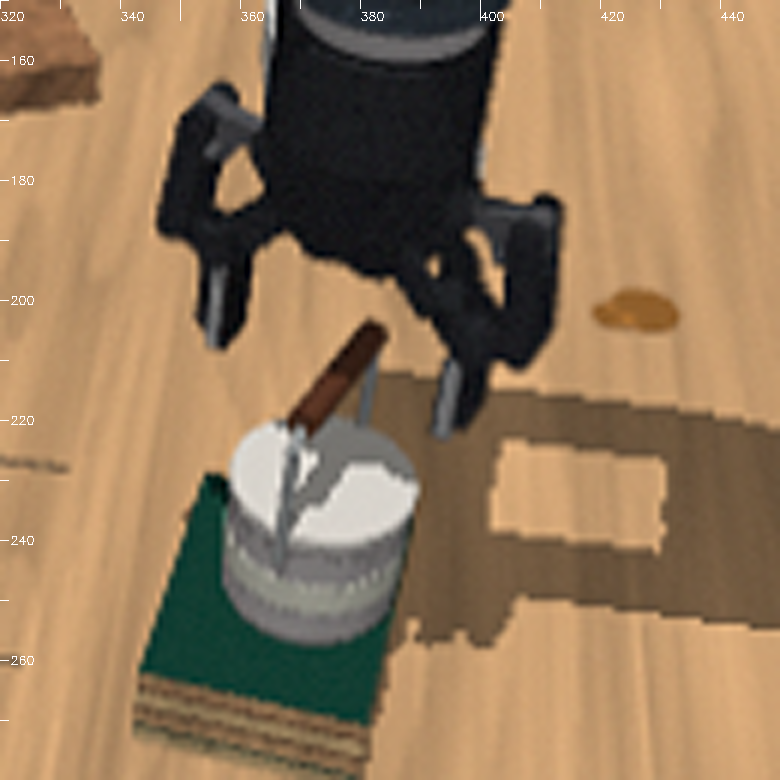

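>>> {"op": "arm_command", "data": {
  "steps": [
    {"x":0,"y":0.1,"z":0,"twist":0,"fingers":0.5},
    {"x":0,"y":0,"z":0,"twist":0,"fingers":0.7},
    {"x":0,"y":0,"z":0,"twist":0,"fingers":0.85},
    {"x":0,"y":0,"z":0,"twist":0,"fingers":1},
    {"x":0,"y":0,"z":0,"twist":0,"fingers":1},
    {"x":0,"y":0,"z":0,"twist":0,"fingers":1},
    {"x":0,"y":0,"z":0,"twist":0,"fingers":1},
    {"x":0,"y":0,"z":0,"twist":0,"fingers":1}
  ],
  "grip_force": 50
}}

```text
time: 4.3
tool_pos: [0.4904, 0.0605, 0.1315]
tool_rot: [-0.996, 1.493, -1.493]
contact_force: [-2.1, 0.3, 3.6]
finger_gap: 0.0104
```

```bash
python3 - <<'E'
from h import *
o=env.observe();print(o["tool_pos"],o["contact_force"],o["finger_gap"])
s=eyes.grab_frame("side");crop(s,320,150,130,130,6,"s3")
E
```

```text
[0.4903733  0.06047566 0.13148295] [-2.11697467  0.25720284  3.635739  ] 0.010397649771370034
```

View pics/s3.png

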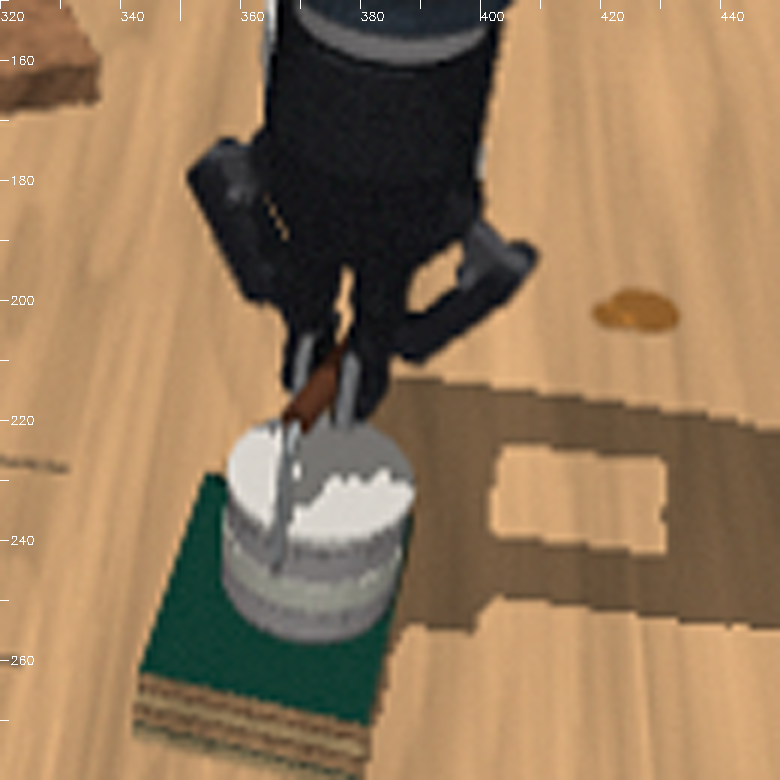

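>>> {"op": "arm_command", "data": {
  "steps": [
    {"x":0,"y":0,"z":0.5,"twist":0,"fingers":1},
    {"x":0,"y":0,"z":1,"twist":0,"fingers":1},
    {"x":0,"y":0,"z":1,"twist":0,"fingers":1},
    {"x":0,"y":0,"z":1,"twist":0,"fingers":1},
    {"x":0,"y":0,"z":0.5,"twist":0,"fingers":1},
    {"x":0,"y":0,"z":0,"twist":0,"fingers":1},
    {"x":0,"y":0,"z":0,"twist":0,"fingers":1},
    {"x":0,"y":0,"z":0,"twist":0,"fingers":1}
  ]
}}

```text
time: 5.15
tool_pos: [0.49, 0.0604, 0.1708]
tool_rot: [-0.997, 1.494, -1.493]
contact_force: [0.1, -0.8, -3.8]
finger_gap: 0.0097
```

```bash
python3 - <<'E'
from h import *
s=eyes.grab_frame("side");crop(s,320,130,130,150,5,"s4")
E
```

```text
(no output)
```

View pics/s4.png

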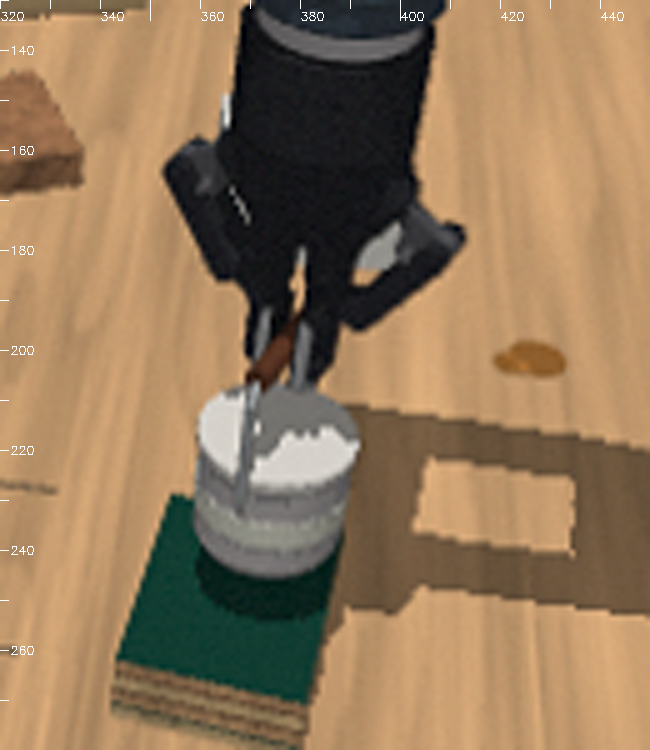

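>>> {"op": "arm_command", "data": {
  "steps": [
    {"x":0,"y":0.5,"z":0,"twist":0,"fingers":1},
    {"x":-0.1,"y":1.5,"z":0,"twist":0,"fingers":1},
    {"x":-0.1,"y":2.5,"z":0,"twist":0,"fingers":1},
    {"x":-0.1,"y":2.5,"z":0,"twist":0,"fingers":1},
    {"x":-0.1,"y":2.5,"z":0,"twist":0,"fingers":1},
    {"x":-0.1,"y":2.5,"z":0,"twist":0,"fingers":1},
    {"x":-0.1,"y":2.5,"z":0,"twist":0,"fingers":1},
    {"x":-0.1,"y":2.5,"z":0,"twist":0,"fingers":1}
  ]
}}

```text
time: 6.0
tool_pos: [0.4829, 0.2318, 0.1709]
tool_rot: [-0.997, 1.493, -1.493]
contact_force: [0.2, -0.3, -3.5]
finger_gap: 0.0104
```

>>> {"op": "arm_command", "data": {
  "steps": [
    {"x":-0.1,"y":2.5,"z":0,"twist":0,"fingers":1},
    {"x":-0.1,"y":2.5,"z":0,"twist":0,"fingers":1},
    {"x":-0.1,"y":2.5,"z":0,"twist":0,"fingers":1},
    {"x":-0.1,"y":2.5,"z":0,"twist":0,"fingers":1},
    {"x":-0.1,"y":1,"z":-0.5,"twist":0,"fingers":1},
    {"x":-0.1,"y":0.5,"z":-1,"twist":0,"fingers":1},
    {"x":0,"y":0,"z":-1,"twist":0,"fingers":1},
    {"x":0,"y":0,"z":-1,"twist":0,"fingers":1}
  ]
}}

```text
time: 6.8
tool_pos: [0.4769, 0.3443, 0.1346]
tool_rot: [-0.998, 1.494, -1.494]
contact_force: [-0.0, -1.1, -2.8]
finger_gap: 0.01
```

```bash
python3 - <<'E'
from h import *
t=eyes.grab_frame("top");s=eyes.grab_frame("side")
o=env.observe();print(o["tool_pos"],o["contact_force"],o["finger_gap"])
crop(s,300,250,150,150,5,"s5");crop(t,120,220,100,100,5,"t5")
E
```

```text
[0.47608394 0.34377086 0.13365322] [-0.41002394 -1.03346822 -2.96557122] 0.010373264407419288
```

View pics/s5.png

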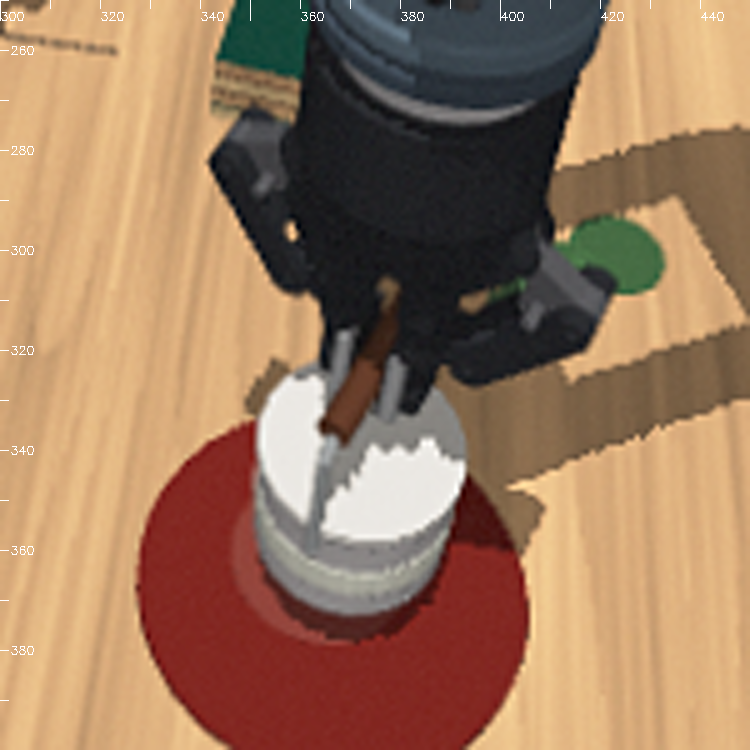

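View pics/t5.png

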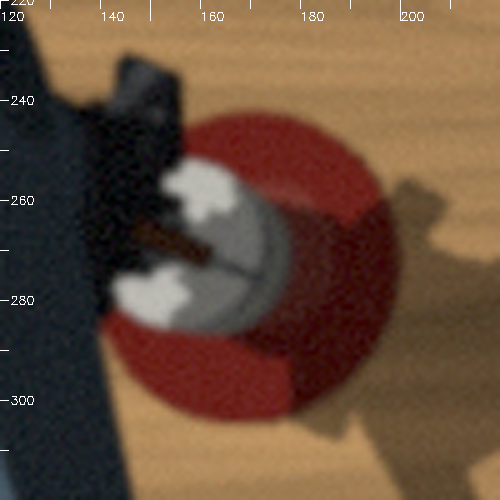

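>>> {"op": "arm_command", "data": {
  "steps": [
    {"x":0,"y":0.1,"z":-1,"twist":0,"fingers":1},
    {"x":0,"y":0,"z":-1,"twist":0,"fingers":1},
    {"x":0,"y":0,"z":-0.8,"twist":0,"fingers":1},
    {"x":0,"y":0,"z":-0.4,"twist":0,"fingers":1},
    {"x":0,"y":0,"z":-0.2,"twist":0,"fingers":1},
    {"x":0,"y":0,"z":-0.1,"twist":0,"fingers":1},
    {"x":0,"y":0,"z":-0.1,"twist":0,"fingers":1},
    {"x":0,"y":0,"z":0,"twist":0,"fingers":1}
  ]
}}

```text
time: 7.7
tool_pos: [0.4775, 0.3465, 0.1005]
tool_rot: [-0.996, 1.493, -1.493]
contact_force: [-0.2, 0.7, -3.0]
finger_gap: 0.0104
```

>>> {"op": "arm_command", "data": {
  "steps": [
    {"x":0,"y":0,"z":-0.1,"twist":0,"fingers":1},
    {"x":0,"y":0,"z":-0.1,"twist":0,"fingers":1},
    {"x":0,"y":0,"z":0,"twist":0,"fingers":1}
  ]
}}

```text
time: 8.0
tool_pos: [0.4773, 0.3464, 0.0982]
tool_rot: [-0.997, 1.493, -1.493]
contact_force: [-1.5, -0.5, -4.2]
finger_gap: 0.01
```

>>> {"op": "arm_command", "data": {
  "steps": [
    {"x":0,"y":0,"z":-0.1,"twist":0,"fingers":1},
    {"x":0,"y":0,"z":-0.1,"twist":0,"fingers":1},
    {"x":0,"y":0,"z":0,"twist":0,"fingers":1}
  ]
}}

```text
time: 8.3
tool_pos: [0.4772, 0.3463, 0.096]
tool_rot: [-0.997, 1.493, -1.493]
contact_force: [-0.7, -0.7, -2.8]
finger_gap: 0.0104
```

>>> {"op": "arm_command", "data": {
  "steps": [
    {"x":0,"y":0,"z":-0.1,"twist":0,"fingers":1},
    {"x":0,"y":0,"z":0,"twist":0,"fingers":1}
  ]
}}

```text
time: 8.5
tool_pos: [0.4775, 0.3466, 0.0956]
tool_rot: [-0.996, 1.493, -1.493]
contact_force: [-1.3, 0.3, 0.0]
finger_gap: 0.0104
```

>>> {"op": "arm_command", "data": {
  "steps": [
    {"x":0,"y":0,"z":-0.05,"twist":0,"fingers":1},
    {"x":0,"y":0,"z":0,"twist":0,"fingers":0.8},
    {"x":0,"y":0,"z":0,"twist":0,"fingers":0.6},
    {"x":0,"y":0,"z":0,"twist":0,"fingers":0.3},
    {"x":0,"y":0,"z":0,"twist":0,"fingers":0},
    {"x":0,"y":0,"z":0,"twist":0,"fingers":0},
    {"x":0,"y":0,"z":1,"twist":0,"fingers":0},
    {"x":0,"y":0,"z":2,"twist":0,"fingers":0}
  ]
}}

```text
time: 9.3
tool_pos: [0.4762, 0.3458, 0.124]
tool_rot: [-1.0, 1.494, -1.493]
contact_force: [0.1, -0.3, -0.3]
finger_gap: 0.0855
```

>>> {"op": "arm_command", "data": {
  "steps": [
    {"x":0,"y":0,"z":3,"twist":0,"fingers":0},
    {"x":0,"y":0,"z":4,"twist":0,"fingers":0},
    {"x":0,"y":0,"z":4,"twist":0,"fingers":0},
    {"x":0,"y":0,"z":4,"twist":0,"fingers":0},
    {"x":0,"y":0,"z":4,"twist":0,"fingers":0},
    {"x":0,"y":0,"z":0,"twist":0,"fingers":0}
  ]
}}

```text
time: 9.9
tool_pos: [0.48, 0.3477, 0.3232]
tool_rot: [-0.983, 1.488, -1.492]
contact_force: [0.2, 0.2, 0.1]
finger_gap: 0.0853
```

```bash
python3 - <<'E'
from h import *
t=eyes.grab_frame("top");s=eyes.grab_frame("side")
o=env.observe();print(o["tool_pos"],o["joint_positions"],o["contact_force"],o["finger_gap"])
cv2.imwrite("pics/s6f.png",s)
crop(s,300,250,150,150,5,"s6");crop(t,120,220,100,100,5,"t6")
E
```

```text
[0.47782998 0.34663007 0.3167313 ] [ 4.26697928e-01  1.55096204e-01  1.46492162e+00 -2.44961551e-05
  1.51817534e+00  8.20401934e-01] [ 0.67448388 -0.78927352 -0.74413912] 0.08555784481304887
```

View pics/s6f.png

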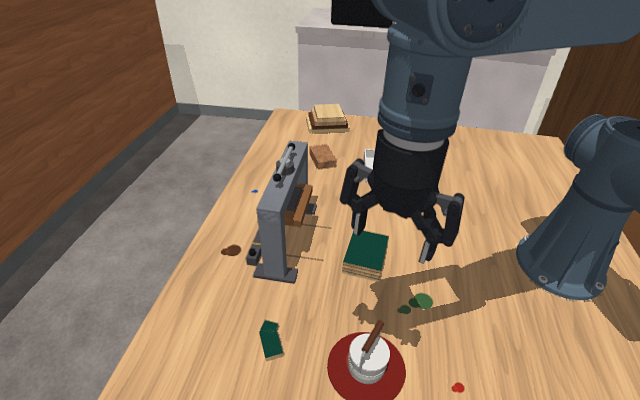

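>>> {"op": "arm_command", "data": {
  "steps": [
    {"x":3,"y":0,"z":0,"twist":-8,"fingers":0.5},
    {"x":3,"y":0,"z":0,"twist":-8,"fingers":1},
    {"x":3,"y":0,"z":0,"twist":-8,"fingers":1},
    {"x":4,"y":0,"z":0,"twist":-8,"fingers":1},
    {"x":4,"y":0,"z":0,"twist":-8,"fingers":1},
    {"x":4,"y":0,"z":0,"twist":-8,"fingers":1},
    {"x":4,"y":0,"z":0,"twist":-8,"fingers":1},
    {"x":4,"y":0,"z":0,"twist":-8,"fingers":1}
  ]
}}

```text
time: 10.8
tool_pos: [0.7681, 0.346, 0.3122]
tool_rot: [-0.063, 2.195, -2.197]
contact_force: [0.7, -0.7, 0.6]
finger_gap: -0.0005
```

>>> {"op": "arm_command", "data": {
  "steps": [
    {"x":4,"y":0,"z":0,"twist":-3.6,"fingers":1},
    {"x":4,"y":0,"z":0,"twist":0,"fingers":1},
    {"x":4,"y":0,"z":0,"twist":0,"fingers":1},
    {"x":4,"y":0,"z":0,"twist":0,"fingers":1},
    {"x":0,"y":0,"z":0,"twist":0,"fingers":1}
  ]
}}

```text
time: 11.3
tool_pos: [0.8566, 0.3172, 0.2835]
tool_rot: [0.056, 2.218, -2.173]
contact_force: [-0.3, 0.2, -0.7]
finger_gap: -0.0001
```

```bash
cat > st.py <<'E'
from h import *
from scipy.spatial.transform import Rotation as R
o=env.observe();M=R.from_rotvec(o["tool_rot"]).as_matrix()
print("t",o["time"],"pos",o["tool_pos"].round(4),"q",o["joint_positions"].round(3),"F",o["contact_force"].round(2))
print("finger dir",M[:,1].round(3),"jaw ang",np.degrees(np.arctan2(M[1,2],M[0,2])),"lean",np.degrees(np.arccos(-M[2,1])))
E
python3 st.py
```

```text
t 11.3 pos [0.8566 0.3172 0.2835] q [0.222 1.003 0.302 0.009 1.783 1.795] F [-0.26  0.16 -0.68]
finger dir [ 0.051  0.02  -0.999] jaw ang -89.97192889988217 lean 3.135916905348788
```

>>> {"op": "arm_command", "data": {
  "steps": [
    {"x":-2,"y":0,"z":0,"twist":0,"fingers":1},
    {"x":-2,"y":0,"z":0,"twist":0,"fingers":1},
    {"x":0,"y":0,"z":0,"twist":0,"fingers":1}
  ]
}}

```text
time: 11.6
tool_pos: [0.8128, 0.3217, 0.2889]
tool_rot: [0.053, 2.216, -2.168]
contact_force: [-0.1, 0.1, 0.3]
finger_gap: -0.0001
```

```bash
python3 st.py
```

```text
t 11.6 pos [0.8128 0.3217 0.2889] q [0.238 0.839 0.564 0.009 1.681 1.805] F [-0.06  0.07  0.33]
finger dir [ 0.053  0.022 -0.998] jaw ang -89.67655498861185 lean 3.2869932618845605
```

>>> {"op": "arm_command", "data": {
  "steps": [
    {"x":4.5,"y":1.7,"z":0,"twist":0,"fingers":1},
    {"x":4.5,"y":1.7,"z":0,"twist":0,"fingers":1},
    {"x":4.5,"y":1.7,"z":0,"twist":0,"fingers":1},
    {"x":4.5,"y":1.7,"z":0,"twist":0,"fingers":1},
    {"x":4.5,"y":1.7,"z":0,"twist":0,"fingers":1},
    {"x":4.5,"y":1.7,"z":0,"twist":0,"fingers":1}
  ]
}}

```text
time: 12.2
tool_pos: [0.9138, 0.3555, 0.2378]
tool_rot: [0.211, 2.195, -2.028]
contact_force: [0.1, -0.5, 0.1]
finger_gap: -0.0003
```

```bash
python3 st.py
```

```text
t 12.2 pos [0.9138 0.3555 0.2378] q [0.241 1.064 0.298 0.028 1.565 1.812] F [ 0.14 -0.51  0.07]
finger dir [ 0.201  0.079 -0.977] jaw ang -89.34747057267448 lean 12.442189976312623
```

>>> {"op": "arm_command", "data": {
  "steps": [
    {"x":-4,"y":0,"z":3,"twist":0,"fingers":1},
    {"x":-4,"y":0,"z":4,"twist":0,"fingers":1},
    {"x":-4,"y":0,"z":4,"twist":0,"fingers":1},
    {"x":-4,"y":0,"z":4,"twist":0,"fingers":1},
    {"x":-4,"y":0,"z":4,"twist":0,"fingers":1},
    {"x":-4,"y":-3,"z":3,"twist":0,"fingers":1},
    {"x":-1,"y":-4.5,"z":0,"twist":0,"fingers":1},
    {"x":0,"y":-4.5,"z":0,"twist":0,"fingers":1}
  ]
}}

```text
time: 13.0
tool_pos: [0.6865, 0.2402, 0.4404]
tool_rot: [0.212, 2.192, -2.023]
contact_force: [0.4, 0.0, -0.2]
finger_gap: 0.0001
```

>>> {"op": "arm_command", "data": {
  "steps": [
    {"x":0,"y":-4.5,"z":0,"twist":0,"fingers":1},
    {"x":0,"y":-4.5,"z":0,"twist":0,"fingers":1},
    {"x":0,"y":-4.5,"z":0,"twist":0,"fingers":1},
    {"x":0,"y":-4.5,"z":0,"twist":0,"fingers":1},
    {"x":0,"y":-4.5,"z":0,"twist":0,"fingers":1},
    {"x":0,"y":-4.5,"z":0,"twist":0,"fingers":1},
    {"x":0,"y":-4.5,"z":0,"twist":0,"fingers":1},
    {"x":0,"y":-4,"z":0,"twist":0,"fingers":1}
  ]
}}

```text
time: 13.8
tool_pos: [0.6882, -0.1179, 0.4372]
tool_rot: [0.213, 2.194, -2.029]
contact_force: [1.1, 0.2, -0.1]
finger_gap: -0.0001
```

```bash
python3 st.py
```

```text
t 13.8 pos [ 0.6882 -0.1179  0.4372] q [-0.41   0.248  1.138  0.152  1.598  1.174] F [ 1.14  0.2  -0.09]
finger dir [ 0.202  0.078 -0.976] jaw ang -89.37567870025465 lean 12.491774909994133
```

>>> {"op": "arm_command", "data": {
  "steps": [
    {"x":4,"y":-0.8,"z":1,"twist":0,"fingers":1},
    {"x":4,"y":-0.8,"z":1,"twist":0,"fingers":1},
    {"x":4,"y":-0.8,"z":1,"twist":0,"fingers":1},
    {"x":4,"y":-0.8,"z":1,"twist":0,"fingers":1},
    {"x":4,"y":-0.8,"z":1,"twist":0,"fingers":1}
  ]
}}

```text
time: 14.3
tool_pos: [0.8647, -0.1506, 0.4735]
tool_rot: [0.225, 2.188, -2.023]
contact_force: [1.1, -6.0, 36.9]
finger_gap: 0.0006
```

```bash
python3 st.py
```

```text
t 14.3 pos [ 0.8647 -0.1506  0.4735] q [-0.361  0.792  0.297  0.155  1.875  1.267] F [ 1.14 -6.   36.93]
finger dir [ 0.213  0.077 -0.974] jaw ang -89.41271260659377 lean 13.096085164349182
```

>>> {"op": "arm_command", "data": {
  "steps": [
    {"x":2,"y":-0.4,"z":0,"twist":0,"fingers":1},
    {"x":2,"y":-0.4,"z":0,"twist":0,"fingers":1},
    {"x":2,"y":-0.4,"z":0,"twist":0,"fingers":1},
    {"x":2,"y":-0.4,"z":0,"twist":0,"fingers":1},
    {"x":2,"y":-0.4,"z":0,"twist":0,"fingers":1}
  ]
}}

```text
time: 14.8
tool_pos: [0.9041, -0.1576, 0.4432]
tool_rot: [0.293, 2.138, -2.003]
contact_force: [0.9, -0.8, -0.4]
finger_gap: -0.0
```

```bash
python3 st.py
```

```text
t 14.8 pos [ 0.9041 -0.1576  0.4432] q [-0.356  0.834  0.298  0.16   1.765  1.266] F [ 0.9  -0.8  -0.38]
finger dir [ 0.277  0.064 -0.959] jaw ang -89.52373055342578 lean 16.495323687805225
```

>>> {"op": "arm_command", "data": {
  "steps": [
    {"x":3,"y":-0.7,"z":0,"twist":0,"fingers":1},
    {"x":4,"y":-0.9,"z":0,"twist":0,"fingers":1},
    {"x":4.5,"y":-1,"z":0,"twist":0,"fingers":1},
    {"x":4.5,"y":-1,"z":0,"twist":0,"fingers":1},
    {"x":4.5,"y":-1,"z":0,"twist":0,"fingers":1},
    {"x":4.5,"y":-1,"z":0,"twist":0,"fingers":1},
    {"x":4.5,"y":-1,"z":0,"twist":0,"fingers":1},
    {"x":4.5,"y":-1,"z":0,"twist":0,"fingers":1}
  ]
}}

```text
time: 15.6
tool_pos: [1.0174, -0.1839, 0.3445]
tool_rot: [0.5, 1.98, -1.926]
contact_force: [0.9, -0.2, -0.1]
finger_gap: -0.0003
```

```bash
python3 st.py
```

```text
t 15.6 pos [ 1.0174 -0.1839  0.3445] q [-0.35   0.978  0.298  0.185  1.412  1.248] F [ 0.88 -0.2  -0.15]
finger dir [ 0.47   0.023 -0.883] jaw ang -90.37138720042294 lean 28.039361901021604
```

>>> {"op": "arm_command", "data": {
  "steps": [
    {"x":4.5,"y":-0.8,"z":1,"twist":0,"fingers":1},
    {"x":4.5,"y":-0.8,"z":1,"twist":0,"fingers":1},
    {"x":4.5,"y":-0.8,"z":1,"twist":0,"fingers":1},
    {"x":4.5,"y":-0.8,"z":1,"twist":0,"fingers":1},
    {"x":4.5,"y":-0.8,"z":1,"twist":0,"fingers":1},
    {"x":4.5,"y":-0.8,"z":1,"twist":0,"fingers":1}
  ]
}}

```text
time: 16.2
tool_pos: [1.0794, -0.1876, 0.3374]
tool_rot: [0.662, 1.838, -1.852]
contact_force: [0.6, 0.3, -0.6]
finger_gap: -0.0001
```

```bash
python3 st.py
```

```text
t 16.2 pos [ 1.0794 -0.1876  0.3374] q [-0.336  1.021  0.298  0.206  1.187  1.246] F [ 0.55  0.28 -0.61]
finger dir [ 0.618 -0.015 -0.786] jaw ang -91.41934236694088 lean 38.21504326138263
```

>>> {"op": "arm_command", "data": {
  "steps": [
    {"x":-2,"y":0,"z":1,"twist":1.4,"fingers":1},
    {"x":-4,"y":0,"z":1.5,"twist":0,"fingers":1},
    {"x":-4.5,"y":0,"z":1.5,"twist":0,"fingers":1},
    {"x":-4.5,"y":0,"z":1.5,"twist":0,"fingers":1},
    {"x":-4.5,"y":0,"z":1,"twist":0,"fingers":1},
    {"x":-4.5,"y":0,"z":1,"twist":0,"fingers":1},
    {"x":-4.5,"y":0,"z":0,"twist":0,"fingers":1},
    {"x":-4.5,"y":0,"z":0,"twist":0,"fingers":1}
  ]
}}

```text
time: 17.0
tool_pos: [0.7482, -0.1882, 0.4159]
tool_rot: [0.639, 1.832, -1.837]
contact_force: [-0.4, -1.5, -0.3]
finger_gap: 0.0005
```

```bash
python3 st.py; python3 - <<'E'
from h import *
for uv in [(278,221),(277.8,190),(328,221),(328,190),(244,199.5),(260,199.5),(344.8,200),(362.5,200)]: print(uv,onz("top",uv,0).round(4))
for uv in [(269.5,188),(331.5,188)]: print("plat",onz("top",uv,.11).round(4))
for uv in [(301,226.5),(331,187)]: print("plat s",onz("side",uv,.11).round(4))
print("stop", onz("side",(260,252),.025), onz("side",(345,205),.025))
E
```

```text
t 17.0 pos [ 0.7482 -0.1882  0.4159] q [-0.533  0.124  1.441  0.379  1.01   0.928] F [-0.37 -1.48 -0.31]
finger dir [ 0.621 -0.002 -0.783] jaw ang -90.020631756771 lean 38.419319615950116
(278, 221) [0.604  0.0882]
(277.8, 190) [0.6812 0.09  ]
(328, 221) [ 0.604  -0.0322]
(328, 190) [ 0.6811 -0.0327]
(244, 199.5) [0.6573 0.1721]
(260, 199.5) [0.6573 0.133 ]
(344.8, 200) [ 0.656  -0.0734]
(362.5, 200) [ 0.656  -0.1165]
plat [0.6565 0.0998]
plat [ 0.6565 -0.0371]
plat s [0.6534 0.098 ]
plat s [ 0.6078 -0.0655]
stop [0.75222974 0.11612085] [ 0.56973592 -0.10336132]
```

>>> {"op": "arm_command", "data": {
  "steps": [
    {"x":-3.8,"y":3,"z":0,"twist":-1,"fingers":0.7},
    {"x":-3.8,"y":3,"z":0,"twist":-1,"fingers":0.3},
    {"x":-3.8,"y":3,"z":0,"twist":-1,"fingers":0.3},
    {"x":-3.8,"y":3,"z":-1,"twist":-1,"fingers":0.3},
    {"x":-3.8,"y":3,"z":-2,"twist":-1,"fingers":0.3},
    {"x":-3.8,"y":3,"z":-2,"twist":-1,"fingers":0.3},
    {"x":-3.8,"y":3,"z":-2,"twist":-1,"fingers":0.3},
    {"x":-3.8,"y":3,"z":-2,"twist":0,"fingers":0.3}
  ]
}}

```text
time: 17.8
tool_pos: [0.4517, 0.0474, 0.3278]
tool_rot: [0.769, 1.833, -1.91]
contact_force: [-0.1, 1.0, 0.8]
finger_gap: 0.0595
```

```bash
python3 st.py
```

```text
t 17.8 pos [0.4517 0.0474 0.3278] q [-0.188 -0.691  2.239  0.052  0.924  1.49 ] F [-0.14  1.04  0.78]
finger dir [ 0.617 -0.075 -0.783] jaw ang -97.07823886539708 lean 38.465423334965244
```

```bash
cat > kin.py <<'E'
import numpy as np
from scipy.optimize import least_squares
D=[((.1444,-.556,.2304),(.1815,1.608,1.3538)),((.4892,.0592,.2507),(-.0227,1.785,1.3805)),((.4778,.3466,.3167),(.155,1.4649,1.5182)),((.8566,.3172,.2835),(1.003,.302,1.783)),((.8128,.3217,.2889),(.839,.564,1.681)),((.9138,.3555,.2378),(1.064,.298,1.565)),((.4517,.0474,.3278),(-.691,2.239,.924))]
def fk(p,q):
    h,L1,L2,Lt,d,e=p;a,b,c=q
    r=L1*np.sin(a)+L2*np.sin(a+b+e)+Lt*np.sin(a+b+c)
    z=h+L1*np.cos(a)+L2*np.cos(a+b+e)+Lt*np.cos(a+b+c);return r,z
def res(p):
    o=[]
    for P,q in D:
        r,z=fk(p,q);R=np.sqrt(P[0]**2+P[1]**2-p[4]**2);o+=[r-R,z-P[2]]
    return o
f=least_squares(res,[.25,.4,.4,.25,.118,0]);p=f.x
if __name__=="__main__":
    print(p.round(4),np.abs(f.fun).max())
    S=np.pi-np.radians(38.4)
    for x,y in [(.40,.075),(.42,.075),(.44,.07),(.55,.05),(.66,.03)]:
      for z in(.20,.1,.015):
        R=np.sqrt(x*x+y*y-p[4]**2)
        g=least_squares(lambda q:np.array(fk(p,(q[0],q[1],S-q[0]-q[1])))-[R,z],[0,1.8])
        print(x,z,g.x.round(3),S-g.x.sum(),g.cost<1e-8)
E
python3 kin.py
```

```text
[0.3201 0.4378 0.5216 0.3235 0.1205 0.1683] 0.0004594598256604798
0.4 0.2 [-0.754  2.52 ] 0.7047967476438257 True
0.4 0.1 [-0.443  2.613] 0.30165013086696035 True
0.4 0.015 [0.016 2.603] -0.14807506175604468 True
0.42 0.2 [-0.658  2.481] 0.6486165917340667 True
0.42 0.1 [-0.355  2.565] 0.2608281872976481 True
0.42 0.015 [0.059 2.557] -0.14422760404998192 True
0.44 0.2 [-0.575  2.443] 0.604056724880355 True
0.44 0.1 [-0.281  2.52 ] 0.23259132821309692 True
0.44 0.015 [0.096 2.513] -0.13736221915152447 True
0.55 0.2 [-0.213  2.215] 0.4690480408917801 True
0.55 0.1 [0.019 2.27 ] 0.18211259741947483 True
0.55 0.015 [0.274 2.265] -0.06708048104433884 True
0.66 0.2 [0.056 1.968] 0.44752100154350627 True
0.66 0.1 [0.24  2.012] 0.2192501055367444 True
0.66 0.015 [0.432 2.008] 0.03166388550658361 True
```

```bash
python3 - <<'E'
from kin import *
for x,y in [(.42,.075),(.44,.07),(.5,.06),(.55,.05),(.6,.04),(.65,.03),(.66,.03)]:
  for z in(.012,.02,.03):
    R=np.sqrt(x*x+y*y-p[4]**2)
    g=least_squares(lambda q:np.array(fk(p,(q[0],q[1],0.01)))-[R,z],[0.2,2.3])
    print(x,z,g.x.round(3),"leanmax",(180-np.degrees(g.x.sum())).round(1),g.cost<1e-8)
E
```

```text
0.42 0.012 [0.038 2.511] leanmax 33.9 True
0.42 0.02 [0.005 2.524] leanmax 35.0 True
0.42 0.03 [-0.036  2.541] leanmax 36.5 True
0.44 0.012 [0.079 2.468] leanmax 34.1 True
0.44 0.02 [0.048 2.48 ] leanmax 35.1 True
0.44 0.03 [0.01  2.496] leanmax 36.4 True
0.5 0.012 [0.189 2.341] leanmax 35.0 True
0.5 0.02 [0.164 2.351] leanmax 35.9 True
0.5 0.03 [0.133 2.364] leanmax 36.9 True
0.55 0.012 [0.272 2.238] leanmax 36.2 True
0.55 0.02 [0.25  2.247] leanmax 36.9 True
0.55 0.03 [0.222 2.259] leanmax 37.8 True
0.6 0.012 [0.35  2.136] leanmax 37.6 True
0.6 0.02 [0.33  2.144] leanmax 38.2 True
0.6 0.03 [0.305 2.154] leanmax 39.1 True
0.65 0.012 [0.426 2.033] leanmax 39.2 True
0.65 0.02 [0.407 2.04 ] leanmax 39.7 True
0.65 0.03 [0.385 2.05 ] leanmax 40.5 True
0.66 0.012 [0.441 2.012] leanmax 39.5 True
0.66 0.02 [0.423 2.019] leanmax 40.1 True
0.66 0.03 [0.4   2.029] leanmax 40.8 True
```

>>> {"op": "arm_command", "data": {
  "steps": [
    {"x":-0.5,"y":0.5,"z":-3.5,"twist":0,"fingers":0.3},
    {"x":-0.5,"y":0.5,"z":-3.5,"twist":0,"fingers":0.3},
    {"x":-0.5,"y":0.5,"z":-3.5,"twist":0,"fingers":0.3},
    {"x":-0.5,"y":0.5,"z":-3.5,"twist":0,"fingers":0.3},
    {"x":-0.5,"y":0.5,"z":-3.5,"twist":0,"fingers":0.3},
    {"x":-0.5,"y":0.4,"z":-3.5,"twist":0,"fingers":0.3},
    {"x":0,"y":0,"z":-3,"twist":0,"fingers":0.3},
    {"x":0,"y":0,"z":-1.5,"twist":0,"fingers":0.3}
  ]
}}

```text
time: 18.6
tool_pos: [0.4235, 0.0762, 0.0698]
tool_rot: [0.764, 1.837, -1.911]
contact_force: [-0.3, -0.7, -0.3]
finger_gap: 0.0596
```

```bash
python3 st.py;python3 - <<'E'
from h import *
t=eyes.grab_frame("top");s=eyes.grab_frame("side")
crop(s,320,140,160,150,5,"s7");crop(t,230,200,120,110,5,"t7")
E
```

```text
t 18.6 pos [0.4235 0.0762 0.0698] q [-0.082 -0.2    2.55  -0.179  0.127  1.781] F [-0.26 -0.68 -0.29]
finger dir [ 0.614 -0.073 -0.786] jaw ang -96.96480232092988 lean 38.20150837782586
```

View pics/s7.png

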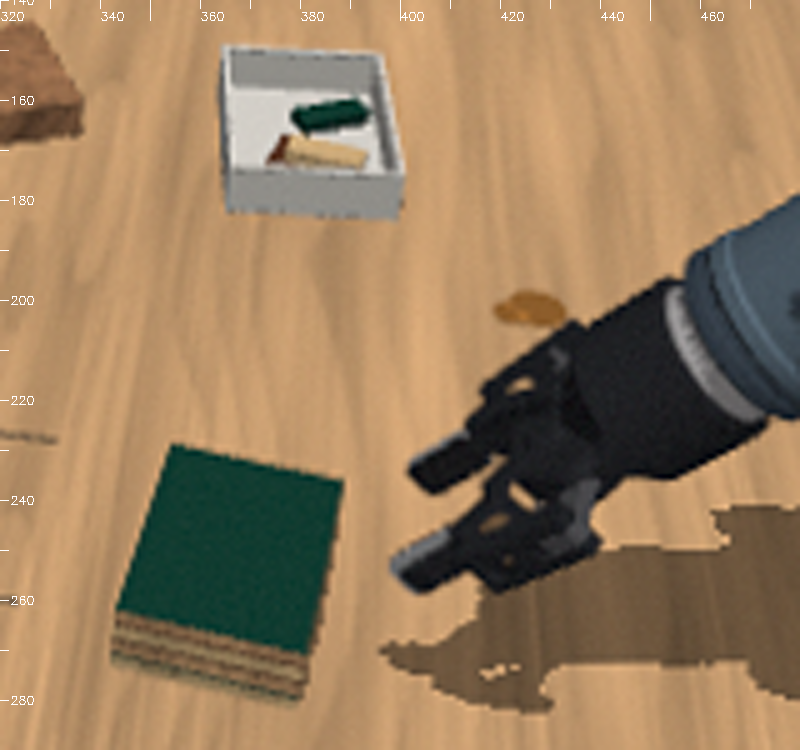

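View pics/t7.png

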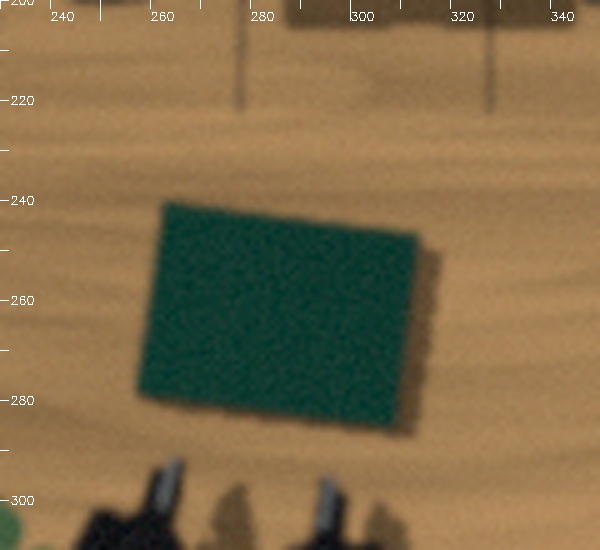

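>>> {"op": "arm_command", "data": {
  "steps": [
    {"x":0,"y":0,"z":-1.5,"twist":0,"fingers":0.3},
    {"x":0,"y":0,"z":-1.5,"twist":0,"fingers":0.3},
    {"x":0,"y":0,"z":-1,"twist":0,"fingers":0.3},
    {"x":0,"y":0,"z":-0.5,"twist":0,"fingers":0.3},
    {"x":0,"y":0,"z":-0.5,"twist":0,"fingers":0.3},
    {"x":0,"y":0,"z":0,"twist":0,"fingers":0.3}
  ]
}}

```text
time: 19.3
tool_pos: [0.421, 0.0723, 0.0356]
tool_rot: [0.749, 1.854, -1.917]
contact_force: [-0.1, -0.2, -0.1]
finger_gap: 0.06
```

```bash
python3 st.py
```

```text
t 19.3 pos [0.421  0.0723 0.0356] q [-1.080e-01 -5.800e-02  2.549e+00 -6.010e-01  2.000e-03  2.184e+00] F [-0.11 -0.21 -0.1 ]
finger dir [ 0.601 -0.066 -0.797] jaw ang -96.81826768497336 lean 37.18945784850542
```

>>> {"op": "arm_command", "data": {
  "steps": [
    {"x":0,"y":0,"z":-1,"twist":0,"fingers":0.3},
    {"x":0,"y":0,"z":-1,"twist":0,"fingers":0.3},
    {"x":0,"y":0,"z":-1,"twist":0,"fingers":0.3}
  ]
}}

```text
time: 19.6
tool_pos: [0.4189, 0.0725, 0.0252]
tool_rot: [0.729, 1.872, -1.933]
contact_force: [0.3, 0.4, 0.3]
finger_gap: 0.0598
```

```bash
python3 st.py
```

```text
t 19.6 pos [0.4189 0.0725 0.0252] q [-1.090e-01 -2.100e-02  2.538e+00 -6.370e-01  1.000e-03  2.219e+00] F [0.27 0.45 0.29]
finger dir [ 0.58  -0.064 -0.812] jaw ang -96.80256887928202 lean 35.726858552528114
```

>>> {"op": "arm_command", "data": {
  "steps": [
    {"x":0,"y":0,"z":-1,"twist":0,"fingers":0.3},
    {"x":0,"y":0,"z":-1,"twist":0,"fingers":0.3},
    {"x":0,"y":0,"z":0,"twist":0,"fingers":0.3}
  ]
}}

```text
time: 19.9
tool_pos: [0.4184, 0.0725, 0.0186]
tool_rot: [0.716, 1.883, -1.943]
contact_force: [0.4, 0.5, 0.2]
finger_gap: 0.0601
```

```bash
python3 st.py
```

```text
t 19.9 pos [0.4184 0.0725 0.0186] q [-1.090e-01  5.000e-03  2.528e+00 -6.600e-01  1.000e-03  2.243e+00] F [0.35 0.53 0.2 ]
finger dir [ 0.567 -0.063 -0.821] jaw ang -96.81866441977692 lean 34.79844707967293
```

>>> {"op": "arm_command", "data": {
  "steps": [
    {"x":1,"y":0,"z":0,"twist":0,"fingers":0.3},
    {"x":1,"y":0,"z":0,"twist":0,"fingers":0.3},
    {"x":0.5,"y":0,"z":0,"twist":0,"fingers":0.3},
    {"x":0.5,"y":0,"z":0,"twist":0,"fingers":0.3},
    {"x":0.5,"y":-0.1,"z":0,"twist":0,"fingers":0.3},
    {"x":0.5,"y":-0.1,"z":0,"twist":0,"fingers":0.3}
  ]
}}

```text
time: 20.5
tool_pos: [0.457, 0.0707, 0.0183]
tool_rot: [0.713, 1.885, -1.944]
contact_force: [-9.2, 1.1, 6.9]
finger_gap: 0.0597
```

```bash
python3 st.py;python3 - <<'E'
from h import *
t=eyes.grab_frame("top");s=eyes.grab_frame("side")
crop(s,300,180,130,110,6,"s8");crop(t,230,200,120,110,5,"t8")
E
```

```text
t 20.5 pos [0.457  0.0707 0.0183] q [-0.1    0.089  2.437 -0.444  0.012  2.032] F [-9.16  1.1   6.91]
finger dir [ 0.565 -0.062 -0.822] jaw ang -96.77452164760693 lean 34.66820505956181
```

View pics/s8.png

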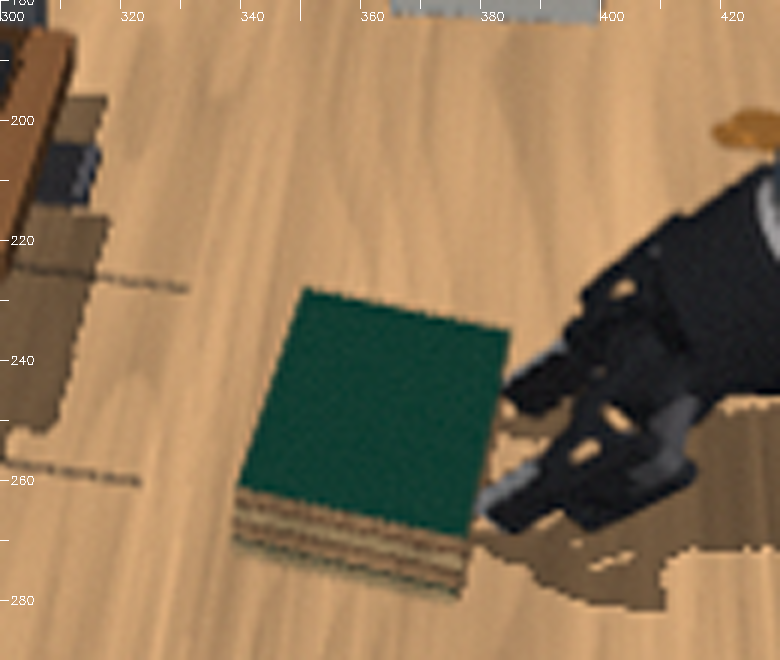

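View pics/t8.png

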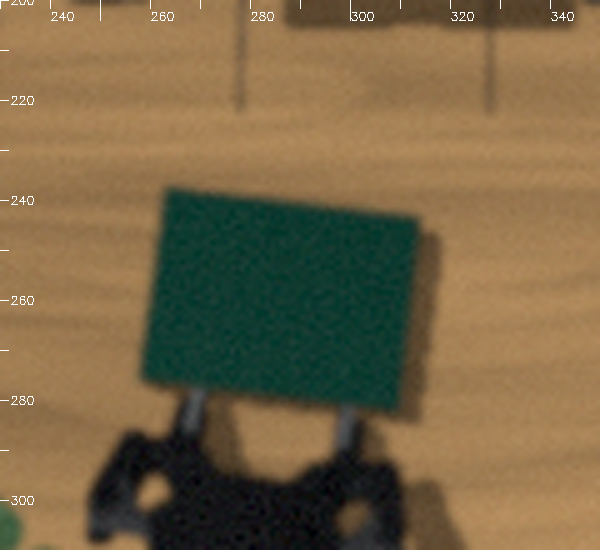

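>>> {"op": "arm_command", "data": {
  "steps": [
    {"x":0.8,"y":-0.2,"z":0.1,"twist":0,"fingers":0.3},
    {"x":0.8,"y":-0.2,"z":0,"twist":0,"fingers":0.3},
    {"x":0.8,"y":-0.2,"z":0,"twist":0,"fingers":0.3},
    {"x":0.8,"y":-0.2,"z":0,"twist":0,"fingers":0.3},
    {"x":0.8,"y":-0.2,"z":0,"twist":0,"fingers":0.3},
    {"x":0.8,"y":-0.2,"z":0,"twist":0,"fingers":0.3},
    {"x":0.8,"y":-0.2,"z":0,"twist":0,"fingers":0.3},
    {"x":0.8,"y":-0.2,"z":0,"twist":0,"fingers":0.3}
  ]
}}

```text
time: 21.4
tool_pos: [0.5195, 0.055, 0.0192]
tool_rot: [0.714, 1.885, -1.944]
contact_force: [-4.0, 1.7, -1.0]
finger_gap: 0.06
```

```bash
python3 st.py;python3 - <<'E'
from h import *
t=eyes.grab_frame("top");s=eyes.grab_frame("side")
crop(s,270,180,130,110,6,"s9");crop(t,230,170,120,110,5,"t9")
E
```

```text
t 21.4 pos [0.5195 0.055  0.0192] q [-0.129  0.194  2.3    0.261  0.043  1.306] F [-3.98  1.7  -1.01]
finger dir [ 0.566 -0.062 -0.822] jaw ang -96.79729625034791 lean 34.7198798570729
```

View pics/t9.png

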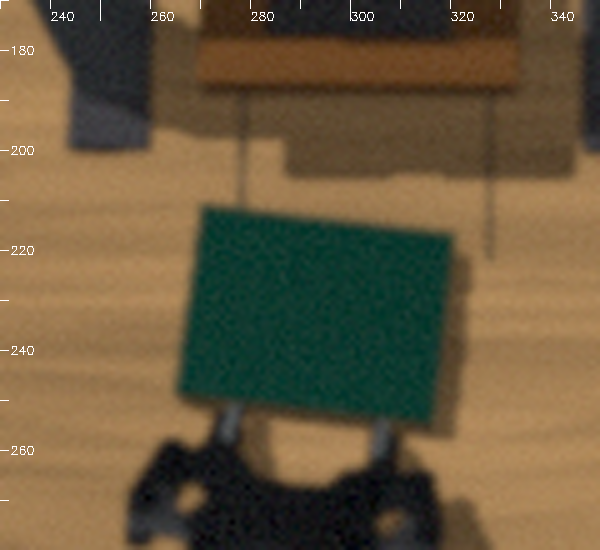

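```bash
cat > stk.py <<'E'
import sys
from m1 import *
def stack(FL,FR,RL,RR):
    a=[("top",L,uv) for L,uv in zip([(.045,.06,.04),(.045,-.06,.04),(-.045,.06,.04),(-.045,-.06,.04)],[FL,FR,RL,RR]) if uv]
    p,r=fit(a,[.6,0,0]);c,s=np.cos(p[2]),np.sin(p[2])
    print("stack",p.round(4),np.degrees(p[2]).round(2),"rear",(p[0]-.045*c).round(4),(p[1]-.045*s).round(4),r.tolist())
E
python3 - <<'E'
from stk import *
stack((270.7,211),(320.5,216.8),(265.8,248.5),(316.5,254.5))
E
```

```text
stack [ 0.5689  0.0492 -0.1142] -6.54 rear 0.5242 0.0544 [[-0.5, -0.3], [0.8, -0.3], [-0.8, 0.3], [0.5, 0.3]]
```

>>> {"op": "arm_command", "data": {
  "steps": [
    {"x":0.8,"y":-0.2,"z":0,"twist":0.4,"fingers":0.3},
    {"x":0.8,"y":-0.2,"z":0,"twist":0.4,"fingers":0.3},
    {"x":0.8,"y":-0.2,"z":0,"twist":0.4,"fingers":0.3},
    {"x":0.8,"y":-0.2,"z":0,"twist":0.4,"fingers":0.3},
    {"x":0.8,"y":-0.2,"z":0,"twist":0.4,"fingers":0.3},
    {"x":0.8,"y":-0.2,"z":0,"twist":0.4,"fingers":0.3},
    {"x":0.8,"y":-0.2,"z":0,"twist":0.4,"fingers":0.3},
    {"x":0.8,"y":-0.2,"z":0,"twist":0.4,"fingers":0.3}
  ]
}}

```text
time: 22.3
tool_pos: [0.5842, 0.0389, 0.0198]
tool_rot: [0.655, 1.883, -1.908]
contact_force: [-2.7, 0.7, -1.3]
finger_gap: 0.0597
```

```bash
python3 st.py;python3 - <<'E'
from h import *
t=eyes.grab_frame("top");s=eyes.grab_frame("side")
crop(s,250,140,150,140,5,"s10");crop(t,230,150,120,110,5,"t10")
E
```

```text
t 22.3 pos [0.5842 0.0389 0.0198] q [-0.175  0.293  2.159  0.681  0.11   0.804] F [-2.74  0.72 -1.33]
finger dir [ 0.57  -0.031 -0.821] jaw ang -93.57687595638787 lean 34.81394138472316
```

View pics/t10.png

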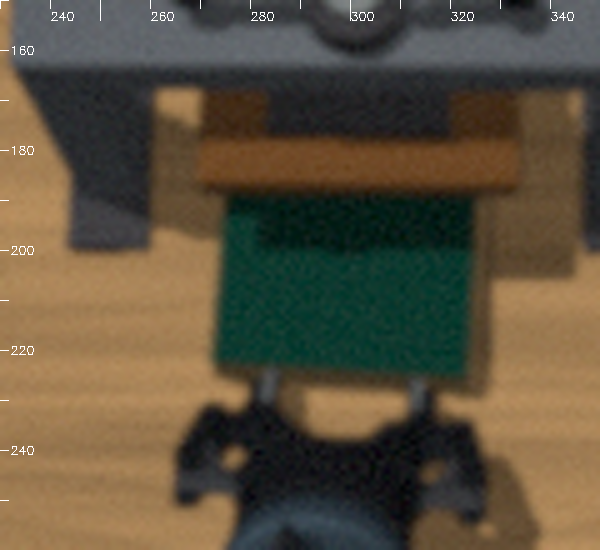

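View pics/s10.png

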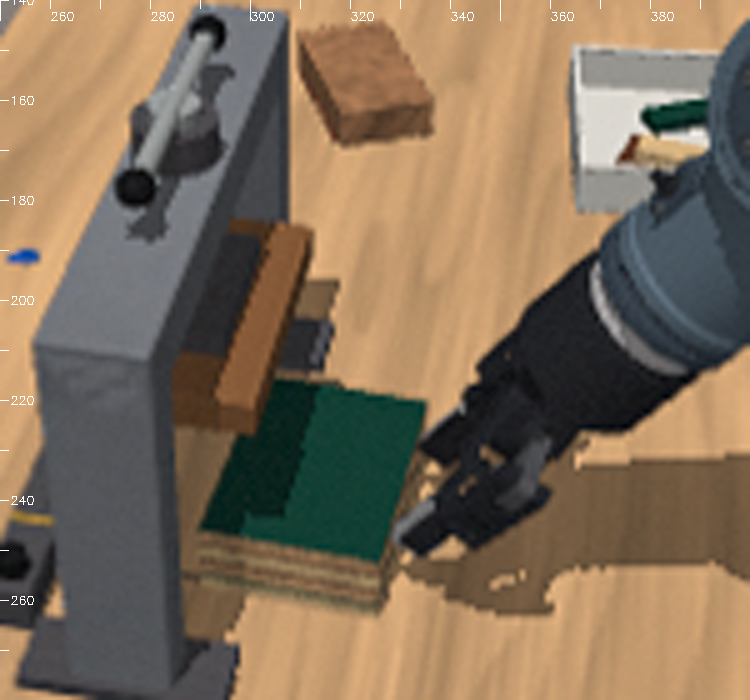

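```bash
python3 - <<'E'
from stk import *
stack(None,None,(272.5,222.7),(323,225.5))
E
```

```text
stack [ 0.6337  0.0367 -0.0564] -3.23 rear 0.5888 0.0393 [[-0.6, -0.0], [0.6, 0.0]]
```

>>> {"op": "arm_command", "data": {
  "steps": [
    {"x":0.8,"y":-0.2,"z":0,"twist":0.6,"fingers":0.3},
    {"x":0.8,"y":-0.2,"z":0,"twist":0.6,"fingers":0.3},
    {"x":0.8,"y":-0.2,"z":0,"twist":0.6,"fingers":0.3},
    {"x":0.8,"y":-0.2,"z":0,"twist":0.6,"fingers":0.3},
    {"x":0.8,"y":-0.2,"z":0,"twist":0.6,"fingers":0.3},
    {"x":0.5,"y":0,"z":0,"twist":0.4,"fingers":0.3},
    {"x":0,"y":0,"z":0,"twist":0,"fingers":0.3}
  ]
}}

```text
time: 23.1
tool_pos: [0.6304, 0.0282, 0.0205]
tool_rot: [0.596, 1.879, -1.871]
contact_force: [-0.7, -0.4, -0.5]
finger_gap: 0.0603
```

```bash
python3 st.py;python3 - <<'E'
from h import *
t=eyes.grab_frame("top");s=eyes.grab_frame("side")
crop(s,240,140,150,140,5,"s11");crop(t,250,150,100,80,7,"t11")
E
```

```text
t 23.1 pos [0.6304 0.0282 0.0205] q [-0.204  0.362  2.053  0.754  0.174  0.663] F [-0.66 -0.44 -0.5 ]
finger dir [ 0.573  0.002 -0.82 ] jaw ang -90.25530009145434 lean 34.92871041006711
```

View pics/t11.png

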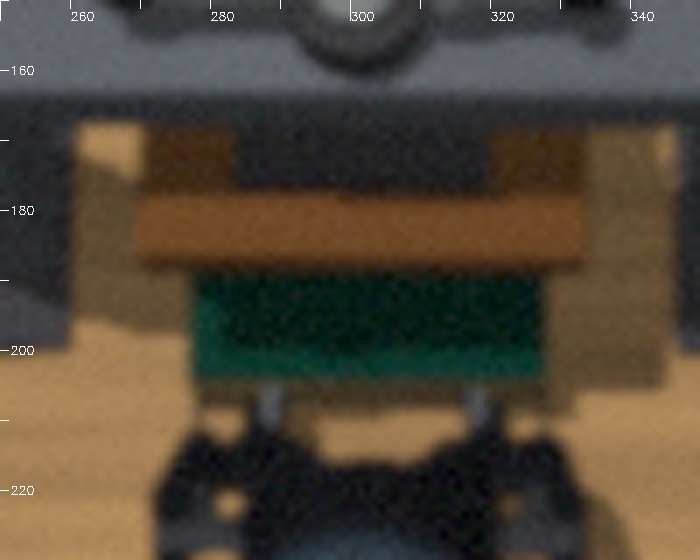

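View pics/s11.png

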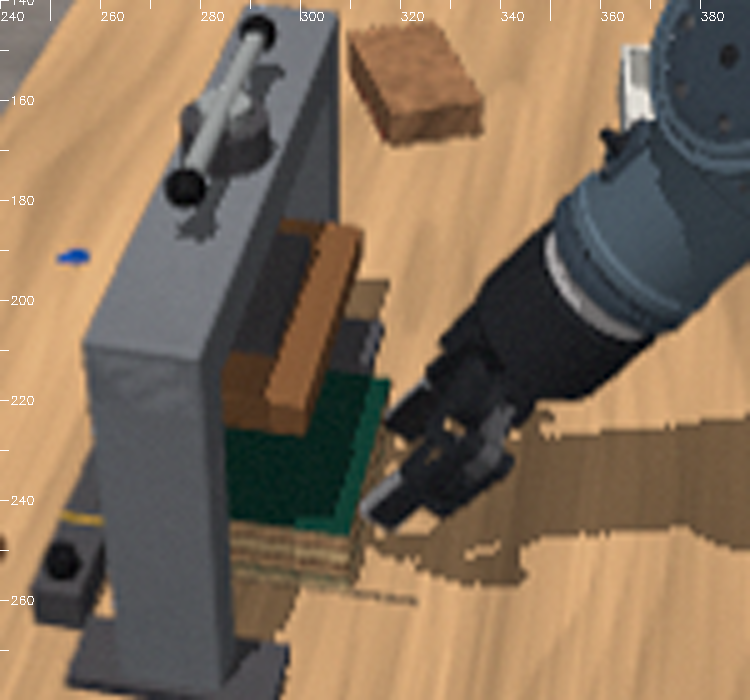

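```bash
python3 - <<'E'
from stk import *
stack(None,None,(277.3,203.9),(327.3,203.8))
print(onz("top",(269.3,188),.11),onz("top",(332.5,188),.11))
E
```

```text
stack [0.682  0.029  0.0017] 0.1 rear 0.637 0.0289 [[-0.6, -0.0], [0.6, -0.0]]
[0.65650251 0.10021219] [ 0.65645457 -0.03935535]
```

>>> {"op": "arm_command", "data": {
  "steps": [
    {"x":0.4,"y":0,"z":0,"twist":0,"fingers":0.3},
    {"x":0.4,"y":0,"z":0,"twist":0,"fingers":0.3},
    {"x":0.4,"y":0,"z":0,"twist":0,"fingers":0.3},
    {"x":0.4,"y":0,"z":0,"twist":0,"fingers":0.3},
    {"x":0.2,"y":0,"z":0,"twist":0,"fingers":0.3},
    {"x":0.2,"y":0,"z":0,"twist":0,"fingers":0.3}
  ]
}}

```text
time: 23.8
tool_pos: [0.6487, 0.0292, 0.0201]
tool_rot: [0.593, 1.881, -1.871]
contact_force: [-9.1, 0.1, 6.4]
finger_gap: 0.0598
```

```bash
python3 st.py;python3 - <<'E'
from h import *
t=eyes.grab_frame("top");s=eyes.grab_frame("side")
crop(s,240,140,150,140,5,"s12");crop(t,250,150,100,80,7,"t12")
E
```

```text
t 23.8 pos [0.6487 0.0292 0.0201] q [-0.194  0.391  2.007  0.669  0.184  0.756] F [-9.05  0.05  6.37]
finger dir [ 0.571  0.003 -0.821] jaw ang -90.18874202114964 lean 34.81883857859554
```

View pics/t12.png

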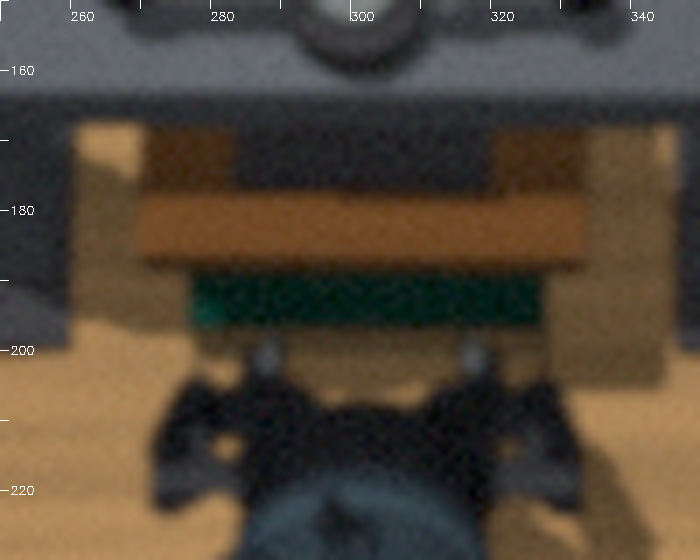

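View pics/s12.png

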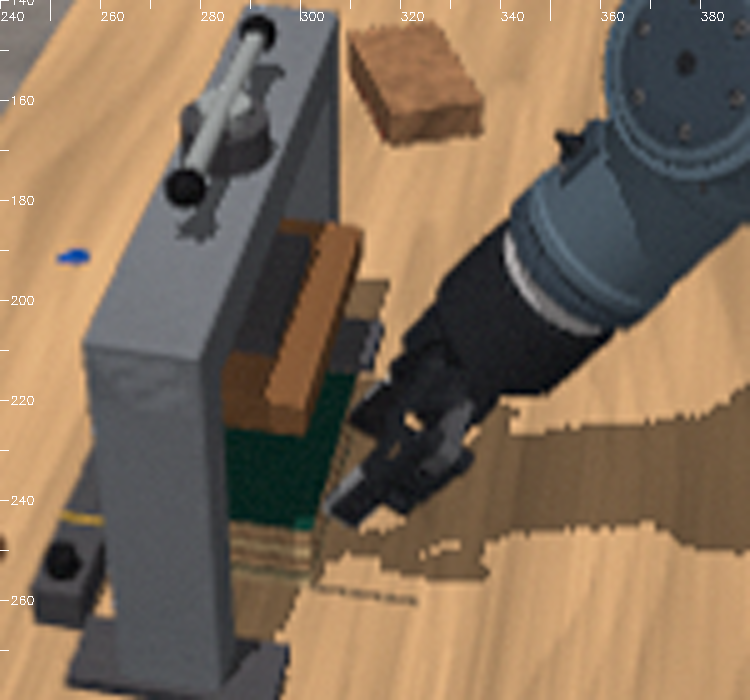

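>>> {"op": "arm_command", "data": {
  "steps": [
    {"x":0,"y":0,"z":0.1,"twist":0,"fingers":0.3},
    {"x":0.1,"y":0,"z":0,"twist":0,"fingers":0.3},
    {"x":0.1,"y":0,"z":0,"twist":0,"fingers":0.3}
  ]
}}

```text
time: 24.2
tool_pos: [0.6507, 0.0291, 0.0208]
tool_rot: [0.593, 1.882, -1.871]
contact_force: [-5.1, 1.0, 2.8]
finger_gap: 0.0598
```

>>> {"op": "arm_command", "data": {
  "steps": [
    {"x":0.1,"y":0,"z":0.05,"twist":0,"fingers":0.3},
    {"x":0.1,"y":0,"z":0,"twist":0,"fingers":0.3},
    {"x":0.1,"y":0,"z":0,"twist":0,"fingers":0.3}
  ]
}}

```text
time: 24.5
tool_pos: [0.6538, 0.029, 0.0211]
tool_rot: [0.593, 1.882, -1.872]
contact_force: [-3.1, -0.0, -1.9]
finger_gap: 0.0595
```

>>> {"op": "arm_command", "data": {
  "steps": [
    {"x":0.1,"y":0,"z":0,"twist":0,"fingers":0.3},
    {"x":0.1,"y":0,"z":0,"twist":0,"fingers":0.3},
    {"x":0.1,"y":0,"z":0,"twist":0,"fingers":0.3}
  ]
}}

```text
time: 24.8
tool_pos: [0.6571, 0.0289, 0.0214]
tool_rot: [0.594, 1.881, -1.871]
contact_force: [-2.5, 0.7, -1.0]
finger_gap: 0.0598
```

>>> {"op": "arm_command", "data": {
  "steps": [
    {"x":0.1,"y":0,"z":0,"twist":0,"fingers":0.3},
    {"x":0.1,"y":0,"z":0,"twist":0,"fingers":0.3}
  ]
}}

```text
time: 25.0
tool_pos: [0.6592, 0.0289, 0.0215]
tool_rot: [0.594, 1.881, -1.871]
contact_force: [-3.0, -0.3, -2.3]
finger_gap: 0.0602
```

>>> {"op": "arm_command", "data": {
  "steps": [
    {"x":0.1,"y":0,"z":0,"twist":0,"fingers":0.3}
  ]
}}

```text
time: 25.1
tool_pos: [0.6602, 0.0289, 0.0215]
tool_rot: [0.594, 1.881, -1.871]
contact_force: [-1.6, -0.2, -1.5]
finger_gap: 0.0596
```

>>> {"op": "arm_command", "data": {
  "steps": [
    {"x":0.1,"y":0,"z":0,"twist":0,"fingers":0.3}
  ]
}}

```text
time: 25.2
tool_pos: [0.6612, 0.0289, 0.0215]
tool_rot: [0.594, 1.881, -1.871]
contact_force: [-2.6, -0.9, -2.3]
finger_gap: 0.0597
```

```bash
python3 st.py;python3 - <<'E'
from h import *
t=eyes.grab_frame("top");s=eyes.grab_frame("side")
crop(s,240,140,150,140,5,"s13");crop(t,250,150,100,80,7,"t13")
E
```

```text
t 25.2 pos [0.6612 0.0289 0.0215] q [-0.19   0.407  1.977  0.615  0.193  0.815] F [-2.56 -0.95 -2.28]
finger dir [ 0.571  0.003 -0.821] jaw ang -90.2121117688562 lean 34.84781593077589
```

View pics/s13.png

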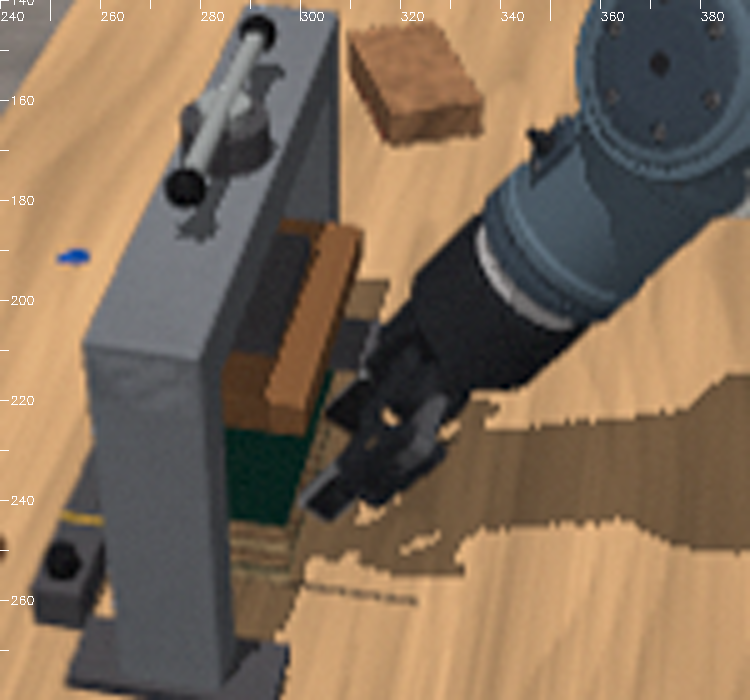

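View pics/t13.png

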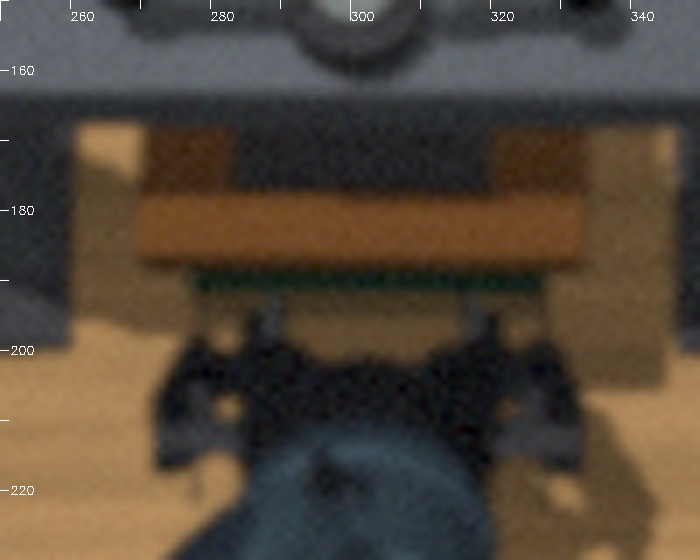

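>>> {"op": "arm_command", "data": {
  "steps": [
    {"x":0.1,"y":0,"z":0,"twist":0,"fingers":0.3}
  ]
}}

```text
time: 25.4
tool_pos: [0.6619, 0.029, 0.0213]
tool_rot: [0.594, 1.881, -1.871]
contact_force: [-7.3, -0.0, -0.4]
finger_gap: 0.0599
```

>>> {"op": "arm_command", "data": {
  "steps": [
    {"x":0.1,"y":0,"z":0,"twist":0,"fingers":0.3}
  ]
}}

```text
time: 25.5
tool_pos: [0.6621, 0.0291, 0.0208]
tool_rot: [0.593, 1.883, -1.872]
contact_force: [-16.6, -1.9, 9.2]
finger_gap: 0.0597
```

```bash
python3 st.py;python3 -c "
from h import *
print(onz('top',(302,191.7),.04),onz('side',(297,245),.04))"
```

```text
t 25.5 pos [0.6621 0.0291 0.0208] q [-0.189  0.41   1.973  0.607  0.195  0.823] F [-16.55  -1.86   9.23]
finger dir [ 0.57   0.004 -0.822] jaw ang -90.20492116500972 lean 34.74034437259295
[0.66635579 0.02975444] [0.66573662 0.09023049]
```

>>> {"op": "arm_command", "data": {
  "steps": [
    {"x":-0.2,"y":0,"z":0,"twist":0,"fingers":0.3}
  ]
}}

```text
time: 25.6
tool_pos: [0.6614, 0.0287, 0.0218]
tool_rot: [0.595, 1.88, -1.871]
contact_force: [0.3, -0.4, 0.1]
finger_gap: 0.0596
```

```bash
python3 st.py;python3 - <<'E'
from h import *
a=cv2.imread("pics/side0.png");s=eyes.grab_frame("side");t=eyes.grab_frame("top")
c=np.hstack([a[225:275,240:300],s[225:275,240:300]])
cv2.imwrite("pics/cmp.png",cv2.resize(c,None,fx=6,fy=6,interpolation=cv2.INTER_CUBIC))
crop(t,250,150,100,80,7,"t14")
# subpixel shift of stop end region
ra=cv2.cvtColor(a[238:268,244:262],7).astype(np.float32);rb=cv2.cvtColor(s[238:268,244:262],7).astype(np.float32)
print(cv2.phaseCorrelate(ra,rb))
print(proj("side",[[.755,.12,.025],[.758,.12,.025]]))
E
```

```text
t 25.6 pos [0.6614 0.0287 0.0218] q [-0.19   0.407  1.977  0.615  0.193  0.815] F [ 0.33 -0.4   0.1 ]
finger dir [ 0.572  0.003 -0.82 ] jaw ang -90.2329233309119 lean 34.88403640918946
((-0.06692737136778959, 0.02954109825496687), 1.038857705504806)
[[258.43625614 252.98907415]
 [257.24399546 252.81532288]]
```

View pics/cmp.png

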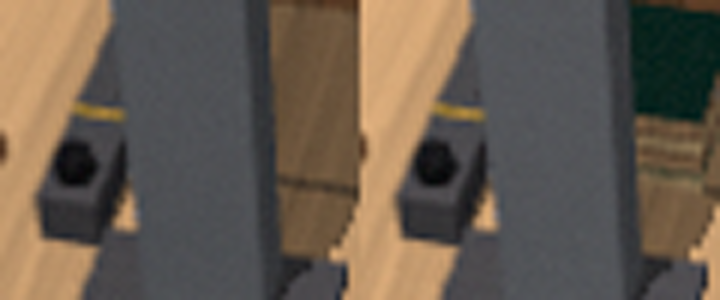

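View pics/t14.png

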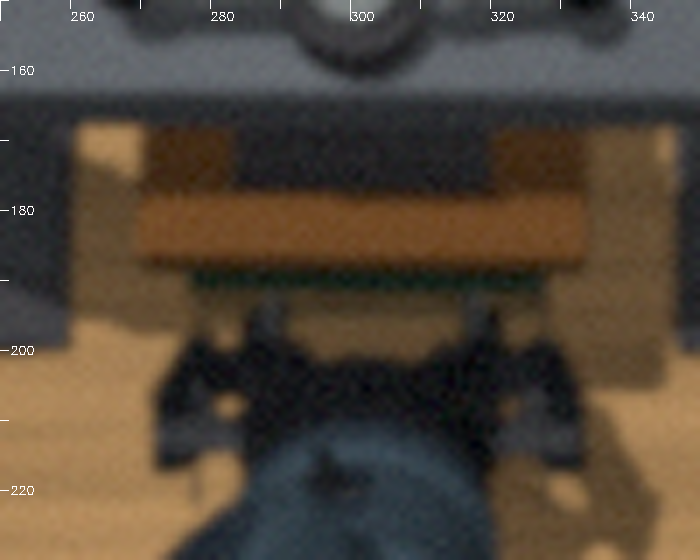

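>>> {"op": "arm_command", "data": {
  "steps": [
    {"x":-0.5,"y":0,"z":0,"twist":0,"fingers":0.3},
    {"x":-1.5,"y":0,"z":0,"twist":0,"fingers":0.3},
    {"x":-2,"y":0,"z":0.2,"twist":0,"fingers":0.3},
    {"x":-2.5,"y":0,"z":1,"twist":0,"fingers":0.3},
    {"x":-2.5,"y":0,"z":2.5,"twist":0,"fingers":0.3},
    {"x":-2,"y":0,"z":4,"twist":0,"fingers":0.3},
    {"x":-1,"y":0,"z":4,"twist":0,"fingers":0.3},
    {"x":0,"y":0,"z":4,"twist":0,"fingers":0.3}
  ]
}}

```text
time: 26.5
tool_pos: [0.5395, 0.0288, 0.1798]
tool_rot: [0.594, 1.88, -1.872]
contact_force: [1.0, -0.4, 0.4]
finger_gap: 0.0594
```

>>> {"op": "arm_command", "data": {
  "steps": [
    {"x":-1,"y":0,"z":4,"twist":0,"fingers":0.3},
    {"x":-1,"y":-2,"z":4,"twist":0,"fingers":0.3},
    {"x":0,"y":-2,"z":2,"twist":0,"fingers":0.3},
    {"x":0,"y":0,"z":0,"twist":0,"fingers":0.3},
    {"x":0,"y":0,"z":0,"twist":0,"fingers":0.3}
  ]
}}

```text
time: 27.0
tool_pos: [0.5211, -0.0114, 0.2789]
tool_rot: [0.596, 1.88, -1.871]
contact_force: [-0.6, -0.1, -1.2]
finger_gap: 0.0595
```

```bash
python3 st.py;python3 - <<'E'
from h import *
a=cv2.imread("pics/side0.png");s=eyes.grab_frame("side");t=eyes.grab_frame("top");t0=cv2.imread("pics/top0.png")
cv2.imwrite("pics/sF.png",s);crop(t,240,150,110,60,7,"tF");cv2.imwrite("pics/tFull.png",t);crop(t,130,230,80,80,7,"tD")
g=lambda i:cv2.cvtColor(i,7).astype(np.float32)
print("stop",cv2.phaseCorrelate(g(a[238:268,244:262]),g(s[238:268,244:262])))
print("blank",cv2.phaseCorrelate(g(a[315:365,250:290]),g(s[315:365,250:290])))
for n,(v,u,h,w) in dict(cork=(165,435,50,60),tray=(240,420,65,80),blank=(175,155,40,50)).items(): print(n,cv2.phaseCorrelate(g(t0[v:v+h,u:u+w]),g(t[v:v+h,u:u+w])))
E
```

```text
t 27.0 pos [ 0.5211 -0.0114  0.2789] q [-0.391 -0.407  2.156  0.299  0.842  1.05 ] F [-0.62 -0.12 -1.21]
finger dir [ 0.573  0.002 -0.82 ] jaw ang -90.28249489803518 lean 34.92901038086039
stop ((-0.06504557818483647, -0.13703448235487947), 1.0364723598515546)
blank ((-0.027527487142258167, 0.005946059721743779), 0.9682558002471924)
cork ((0.0005192168275840459, 0.14125737370861202), 1.115337884902954)
tray ((-0.06594546388616607, -0.08882787451312169), 0.969286173582077)
blank ((7.835737887162963e-05, 0.012839637230019463), 1.1157729864120483)
```

View pics/sF.png

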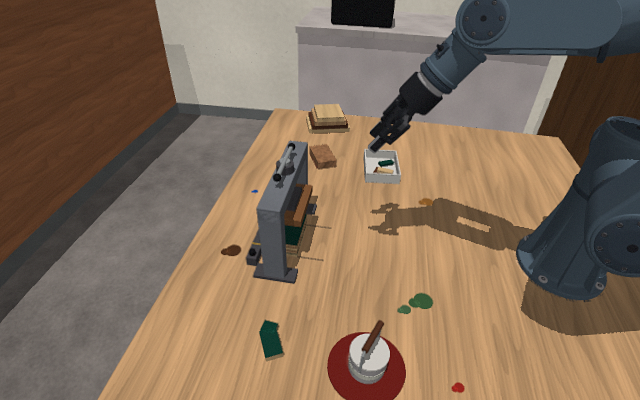

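View pics/tF.png

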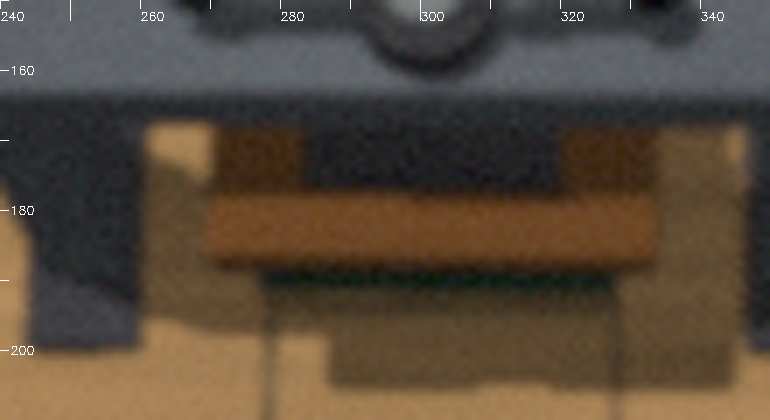

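View pics/tD.png

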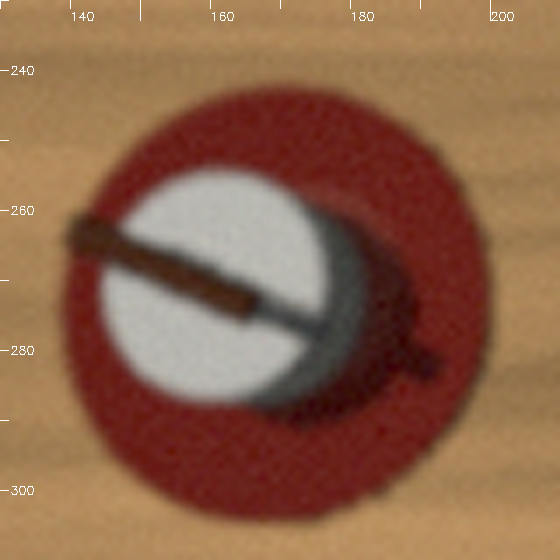

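```bash
python3 - <<'E'
from h import *
print("pot",onz("top",(160.6,270.9),.064))
t=cv2.imread("pics/tFull.png").astype(float)
# rear edge of the green top: max of red gradient along columns
for u in range(280,327,5):
    c=t[186:198,u-1:u+3,2].mean(1);g=np.diff(c);i=np.argmax(g[2:])+2
    w=np.clip(g[max(i-2,0):i+3],0,None);v=186+(w*(np.arange(max(i-2,0),max(i-2,0)+len(w))+.5)).sum()/w.sum()
    print(u,round(v,2),onz("top",(u,v),.04).round(4))
print(onz("top",(276.8,190),.04),onz("top",(326.8,190),.04))
E
```

```text
pot [0.47638325 0.34688225]
280 190.91 [0.6683 0.0816]
285 190.81 [0.6686 0.0698]
290 190.84 [0.6685 0.058 ]
295 190.8 [0.6685 0.0463]
300 191.11 [0.6678 0.0345]
305 191.16 [0.6677 0.0227]
310 191.21 [0.6675 0.0109]
315 191.29 [ 0.6673 -0.0008]
320 191.27 [ 0.6674 -0.0126]
325 191.63 [ 0.6665 -0.0244]
[0.67052707 0.08920775] [ 0.67049099 -0.02865651]
```

```bash
python3 - <<'E'
from h import *
def edge(img,us,v0,v1,sgn=1,ch=2):
    o=[]
    for u in us:
        c=img[v0:v1,u-1:u+3,ch].mean(1);g=np.clip(sgn*np.diff(c),0,None);i=np.argmax(g)
        a=max(i-2,0);w=g[a:i+3];o.append(v0+(w*(np.arange(a,a+len(w))+.5)).sum()/w.sum())
    return np.array(o)
t=cv2.imread("pics/tFull.png").astype(float);t0=cv2.imread("pics/top0.png").astype(float)
us=np.arange(280,326,3)
def rep(n,img,v0,v1,s,z,uu=us):
    v=edge(img,uu,v0,v1,s);P=np.array([onz("top",(u+.5,x),z) for u,x in zip(uu,v)])
    k=np.polyfit(P[:,1],P[:,0],1);r=P[:,0]-np.polyval(k,P[:,1]);print(n,"yaw",np.degrees(-np.arctan(k[0])).round(2),"x@.029",np.polyval(k,.029).round(4),"rms",r.std().round(5),v.round(2))
rep("rear now",t,188,196,1,.04)
for n in("t11","t12","t13","t14"):
    c=cv2.imread(f"pics/{n}.png");c=cv2.resize(c,(100,80),interpolation=cv2.INTER_AREA).astype(float)
    im=np.zeros((400,640,3));im[150:230,250:350]=c
    a,b={"t11":(199,210),"t12":(190,201),"t13":(188,196),"t14":(188,196)}[n]
    rep(n,im,a,b,1,.04)
rep("platen low edge t0",t0,183,193,-1,.11); rep("platen up front t0",t0,173,182,1,.13)
rep("beam front t0",t0,158,168,-1,.213,np.arange(240,365,8))
rep("beam rear t0",t0,136,145,-1,.213,np.array([236,240,245,250,255,340,345,350,355,360,364]))
E
```

```text
rear now yaw -1.08 x@.029 0.6678 rms 0.00027 [190.91 190.88 190.82 190.8  190.81 190.8  191.1  191.01 191.11 191.19
 191.21 191.26 191.6  191.28 191.51 191.63]
t11 yaw 0.02 x@.029 0.632 rms 0.00535 [207.83 208.02 203.33 203.48 203.33 203.07 207.88 207.92 207.88 207.8
 207.83 207.83 203.53 203.56 203.42 207.87]
t12 yaw -0.28 x@.029 0.6554 rms 0.00028 [196.19 196.04 196.12 196.08 196.   196.25 196.04 196.3  196.3  196.29
 196.49 196.3  196.24 196.03 196.31 196.27]
t13 yaw -0.34 x@.029 0.6674 rms 0.00031 [191.43 191.15 191.06 191.07 191.36 191.17 191.19 191.07 191.21 191.18
 191.31 191.47 191.23 191.3  191.41 191.58]
t14 yaw -1.7 x@.029 0.6674 rms 0.00133 [191.06 190.98 190.81 190.74 190.87 191.01 191.09 191.13 191.52 191.46
 191.36 191.26 191.15 191.02 191.4  193.76]
platen low edge t0 yaw -0.56 x@.029 0.661 rms 0.00012 [185.86 185.8  185.85 185.94 185.88 186.03 185.98 186.02 185.96 185.97
 186.19 186.13 186.16 186.24 186.13 186.23]
platen up front t0 yaw -1.08 x@.029 0.6744 rms 0.00065 [177.44 177.36 177.2  177.13 177.16 177.23 177.59 178.09 178.06 178.04
 177.91 177.91 177.93 178.29 177.92 177.44]
beam front t0 yaw -0.28 x@.029 0.6807 rms 0.00042 [162.89 162.83 162.74 162.77 162.91 162.82 162.87 163.22 163.48 162.71
 163.32 163.06 163.2  163.34 162.92 163.38]
beam rear t0 yaw -0.1 x@.029 0.7297 rms 0.00017 [140.24 140.16 140.13 140.24 140.13 140.19 140.07 140.13 140.31 140.38
 140.41]
```

```bash
python3 -c "
from cell import env
print(env.sign_off())"
```

```text
the job is handed in; nothing more can be done
None
```

The job is handed in: the glue pot stands upright on the red disc and the stack is in the press against the back stop, at about 27 s of the 72 s allowed.

**What I did**
- I pinched the pot by its handle, carried it over, and lowered it until the disc took its weight. Then I released it and lifted clear.
- The move rows have no tilt. I got the roughly 35° lean by commanding reach past the arm's limit in free air, because the lean this caused stayed in the commanded pose.
- I then slid the stack into the press with both fingertips on its rear face, squaring it on the way, with 1 mm steps at the end.

**Last checks**
- **Pot:** its centre measured (0.476, 0.347) against a disc centre of about (0.477, 0.345), so it lies wholly on the disc with roughly 35 mm to spare.
- **Centring:** the stack is at y ≈ 0.030 and the press at about 0.029 to 0.030.
- **Stop:** the push force rose from about 3 N to 16.6 N with the tool no longer advancing, so I backed off. Comparing pictures, the stop moved less than about 0.5 mm.
- **Bystanders:** the tray, blank and cork show shifts of less than 0.15 px. The robot was clear of everything.

**Not fully certain**
- The last push peaked at 16.6 N at the wrist, higher than I intended. Part of that was bench friction, but it was close to the stop's 12 N slip force.
- The stack's rear edge measured about -1.1° of yaw in the last picture, while the press edges measured between -0.1° and -1.1°. The edge fits are only good to about half a degree. I take the stack as flush because the push was centred against the stop, but the front face could not be seen.
- While leaning the tool, joint 3 read 0.297 to 0.298 against its 0.3 limit, and joint 5 ran close to its 0 limit.

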